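# Pack the microscope service caddy

## Robot

A 6-joint arm with a two-finger parallel gripper is mounted at the origin on a cart in front of the work surface, level with it; the furniture and walls round the work are solid. World frame = base frame: x ahead of the robot, y to its left, z up, the work surface at z = 0. Lengths are in m, angles in degrees, forces in N, time in s.
With the tool pointing down it reaches from about 0.4 to 0.825 m from the base axis. Payload 7 kg.
Tool frame: the origin (TCP) lies between the finger pads; the fingertips stand 11 mm ahead of it and the grasp point (between the pads) lies 8 mm behind it (r.tcp_to_tips is the distance from the TCP to the fingertips, in m); x points along the fingers, y is the direction in which the jaws open and shut, and the axes are right-handed (so a half turn about x gives the same grasp; the last joint's range is limited). The gripper opens to 88 mm and grips with 3 to 60 N. Pads are 19 mm wide; open, the fingers measure 130 mm over their backs; the gripper's body (78 mm by 193 mm) begins 47 mm behind the grasp point.
Start: joints at [16.507, 20.546, 0.682, 0, -70.136, -16.507], TCP at [0.675, -0, 0.238] pointing down, gripper open.
Joint ranges: [-176.03, 176.03], [-82.01, 121.73], [-58.28, 71.71], [-173.87, 95.51], [-174.79, -0.11], [-173.66, 173.66]. Speed limits (degrees/s): [136.94, 136.94, 172.46, 180, 180, 180].

## Interface

Orientations are given as [roll, pitch, yaw] about the fixed x, y, z axes, in that order (R = Rz(yaw) Ry(pitch) Rx(roll)).
In Python, from plant import r gives the robot as it stands.
- The arm moves only by the tool arm_command, never from a script. Its argument "plan" is a list of rows, each an object of numbers: "dx", "dy", "dz": the shift along the tool's x, y, z each as a share of 0.02 m, from -1 to 1; "wx", "wy", "wz": the turn, a rotation vector about the tool's x, y, z each as a share of 0.08 rad, from -1 to 1. In form: [{"dx": .., "dy": .., "dz": .., "wx": .., "wy": .., "wz": ..}, ...]. A call has 1 to 20 rows; each row shifts and turns the pose as measured when the row begins, along the tool's axes as they then stand; what a row does not reach is not made up. A row lasts 1/12 s, in which the tool goes at most 41.7 mm and 7.16 degrees, less where a joint would pass 70% of its speed; a pose out of reach is approached as far as the arm can. A call with a number of a shift or a turn outside -1 to 1 is refused whole. A call with a gripper value outside its range is refused whole. "fingers" is the closure, from -1 (fully open) to 1 (shut), so that 0 is half open, set as the call begins (left out, the last holds). The fingers move at their own pace and stop on an object; "force" is the grip in N (left out, the last holds). Time passes only in rows, so rows that do not move let the fingers close. It gives the time, the measured TCP pose, the force and the opening at its end, in the units of the state.
- r.get_state(): the state, without advancing time (a new reading comes with each control period).
- r.capture(name): name is "scene" or "side" or "wrist"; returns (picture, depth): 480x640x3 uint8, red, green, blue; 480x640 float32, m along the optical axis (not along the pixel's ray), 0 where there is no reading.
- r.camera_model(name): a dict with "vertical_fov" (degrees; the focal length in pixels is half the picture's height over the tangent of half this angle, whatever the lens; pixels are square), "cx", "cy" (the principal point, pixels), "R" (3x3) and "t" (3): a world point X has camera coordinates R X + t. Camera axes: x right, y down, z forward; pixel columns grow to the right and rows downward; lengths in m; the calibration is good to about 2 mm. A picture is of the moment at which its call begins: read the wrist's pose just before it. camera_model takes no time and is no camera call; for the wrist camera it gives the pose at the moment of the call.
- r.close_job(): hands the job in, once; it reports no verdict.
Trained networks look in the newest picture that a camera, given by its name, has taken for a name from the list of things; names that differ only in an ending like _2 or _b are one class to them, and where a whole thing is asked for, a point or a joint stands for the part that bears it (a point fixed in the world has none). Each returns a list of dicts, best first, with "score" (0 to 1); they miss things now and then, are a little off and sometimes report something else, mostly with a low value. They report only what shows in the picture. A call takes as long as a camera call. They do not tell look-alikes from the thing itself.
- r.cut_out(camera, query): "mask" (480x640 bool, what is visible of it) and "bbox" ([left, top, width, height] in pixels, round what is visible of it).
- r.spot_point(camera, query): "centre" ([column, row] in pixels: a listed point, or the origin of a listed thing).
The state is a dict: "time_s": time; "joints": joint angles; "qd": joint speeds; "joint_torque": joint torques, N m; "tcp_pos": TCP position; "eef_rot": TCP orientation; "contact_force": force on the tool from outside, world axes, zero at the start; "moment": the same for the moment, N m; "gripper_width": finger opening in m.
Only numpy, scipy, OpenCV 4.12 (cv2) and the standard library are available. Lean on these libraries where they do the work, as an engineer would, in place of code of your own. Each camera call takes 0.05 s, during which the arm holds its last target.

## Task

Pack the microscope service caddy: stand the off-white lens cleaner bottle in the green bin, the black spare eyepiece in the yellow bin, the grey objective case with the black lid in the red bin and the blue-capped vial in the blue bin, each upright on the floor of its bin. Set them down, do not drop them, and leave the red-capped vial and the brown oil dropper standing where they are.

Things in the scene. Friction and masses are not known exactly. Their poses are not given: they have to be found in the camera images.
- cleaner_bottle: lens cleaner bottle: off-white round plastic bottle with a label and a black screw cap; body 35 mm across up to 40 mm high, sloping in to a 23 mm cap, 68 mm tall in all. About 0.055 kg. Origin at the centre of its underside, z up; starts standing on the table at any yaw.
- spare_eyepiece: spare microscope eyepiece: all black; lower tube 24 mm across up to 21 mm high, then a wider round head, 32 mm across, from 21 to 40 mm high. About 0.07 kg. Origin at the centre of its underside, z up; starts standing on the table at any yaw.
- objective_case: screw case of a spare objective: round, light grey body with a black lid; body 40 mm across to 34 mm high, lid 42 mm across above, 53 mm tall in all. About 0.11 kg. Origin at the centre of its underside, z up; starts standing on the table at any yaw.
- blue_vial: sample vial with a BLUE screw cap: round, 20 mm across, 64 mm tall, the cap being the top 12 mm. About 0.018 kg. Origin at the centre of its underside, z up; starts standing on the table at any yaw.
- red_vial: sample vial with a RED screw cap, otherwise like the blue-capped one: 20 mm across, 64 mm tall. Does not belong in the caddy. Origin at the centre of its underside, z up; starts standing on the table at any yaw.
- oil_dropper: immersion oil dropper: brown glass bottle with a black rubber dropper bulb, 33 mm across, 102 mm tall. Does not belong in the caddy. Origin at the centre of its underside, z up; starts standing on the table at any yaw.
- red_bin: red square open bin, one of four, two by two at 80 mm centres (order varies) in the grey caddy, a fixed tray 170 mm square, rim 10 mm, low steel loops at two sides. Fixed. 76 x 76 x 12 mm, walls and floor 3 mm thick, inside 70 x 70 mm. Origin: centre of its underside, 4 mm above the table; x, y along its sides, z up.
- yellow_bin: yellow square open bin, one of four, two by two at 80 mm centres (order varies) in the grey caddy, a fixed tray 170 mm square, rim 10 mm, low steel loops at two sides. Fixed. 76 x 76 x 12 mm, walls and floor 3 mm thick, inside 70 x 70 mm. Origin: centre of its underside, 4 mm above the table; x, y along its sides, z up.
- green_bin: green square open bin, one of four, two by two at 80 mm centres (order varies) in the grey caddy, a fixed tray 170 mm square, rim 10 mm, low steel loops at two sides. Fixed. 76 x 76 x 12 mm, walls and floor 3 mm thick, inside 70 x 70 mm. Origin: centre of its underside, 4 mm above the table; x, y along its sides, z up.
- blue_bin: blue square open bin, one of four, two by two at 80 mm centres (order varies) in the grey caddy, a fixed tray 170 mm square, rim 10 mm, low steel loops at two sides. Fixed. 76 x 76 x 12 mm, walls and floor 3 mm thick, inside 70 x 70 mm. Origin: centre of its underside, 4 mm above the table; x, y along its sides, z up.
Things that resemble listed ones, but are neither listed nor needed, are in the scene too. There is more than one size of the red_bin; the one meant has the size given above.

How it is judged:
By the outcome, as a careful person would: the job done as asked, in the order asked, and still so for the second after the job is handed in, with the robot touching nothing.
It also fails if it takes over 96 s, if anything falls off the work surface, if the arm or the gripper's body presses on something with over 40 N, if the wrist force passes 120 N, or if a joint passes its speed limit or range.

## Working session

There is one attempt and no reset: what is moved stays moved. The work goes in short steps, Python scripts to look and compute and a tool call to move; the robot and the scene stay as the last step left them, time stands still between calls to the robot, and variables do not carry over. Pictures are saved under pics/ and viewed, and the job is handed in when it is done.

Besides the shell and the picture viewer there is one more tool, called after "Call:" as name(argument=value, ...), one argument or row to a line, values as JSON. arm_command: Moves the arm, as the interface text tells. Shift numbers are shares of 0.02 m and turn numbers shares of 0.08 rad, none past 1 either way. Its arguments: {"type":"object","properties":{"plan":{"type":"array","items":{"type":"object","properties":{"dx":{"type":"number"},"dy":{"type":"number"},"dz":{"type":"number"},"wx":{"type":"number"},"wy":{"type":"number"},"wz":{"type":"number"}}}},"fingers":{"type":"number"},"force":{"type":"number"}},"required":["plan"]}

```bash
ls; mkdir -p pics; cat > h.py <<'E'
import numpy as np, cv2
from plant import r
def cap(n,f):
    p,d=r.capture(n); cv2.imwrite(f'pics/{f}.png',p[:,:,::-1]); np.savez(f'pics/{f}.npz',p=p,d=d,**{k:np.array(v) for k,v in r.camera_model(n).items()}); return p,d
def world(n,u,v,d,m=None):
    m=m or r.camera_model(n); f=240/np.tan(np.radians(m['vertical_fov'])/2)
    u=np.asarray(u,float);v=np.asarray(v,float)
    c=np.stack([(u-m['cx'])/f*d,(v-m['cy'])/f*d,d],-1)
    return (c-np.array(m['t']))@np.array(m['R'])
E
python3 - <<'E'
from h import *
for n in ['scene','side','wrist']:
    cap(n,n+'0'); m=r.camera_model(n); print(n,m)
print(r.get_state())
E
```

```text
pics
scene {'vertical_fov': 45.73791783358258, 'cx': 322.1239858994113, 'cy': 240.89603419234064, 'R': array([[ 0.81169948, -0.58393662, -0.01272724],
       [-0.34495986, -0.46169886, -0.81721286],
       [ 0.47132436,  0.66772164, -0.57619542]]), 't': array([-0.41408443,  0.21728908,  1.08124583])}
side {'vertical_fov': 52.49012832845557, 'cx': 318.02166574740045, 'cy': 236.72101704133638, 'R': array([[-0.79238002, -0.60973024, -0.01905091],
       [-0.28616441,  0.39910489, -0.87110575],
       [ 0.53874283, -0.6847951 , -0.49072583]]), 't': array([0.40374784, 0.20676872, 0.75543708])}
wrist {'vertical_fov': 60.92490145366695, 'cx': 317.2512518541993, 'cy': 239.0007886925214, 'R': array([[-9.99998400e-01, -2.80808520e-05,  1.78889370e-03],
       [ 4.23167636e-04,  9.67793743e-01,  2.51744099e-01],
       [-1.73834932e-03,  2.51744453e-01, -9.67792183e-01]]), 't': array([ 0.67335194, -0.03244611,  0.38910486])}
{'time_s': 0.15, 'joints': array([ 1.65063595e+01,  2.05832586e+01,  6.44720749e-01, -1.37903558e-02,
       -7.01337905e+01, -1.65053133e+01]), 'qd': array([-0.01252391, -0.21952345,  0.14144444, -0.00824038,  0.07880743,
        0.16423406]), 'joint_torque': array([ 1.39394037e-04, -5.83274567e+01,  2.93289685e+01,  7.00122759e+00,
        8.75052094e-03, -9.76538854e-05]), 'tcp_pos': array([ 6.74649332e-01, -3.58270489e-05,  2.36818018e-01]), 'eef_rot': array([  96.34389294,   89.92651851, -173.6597554 ]), 'contact_force': array([ 0.07463419,  0.49255359, -1.48698663]), 'moment': array([ 0.01178665,  0.01965013, -0.00069655]), 'gripper_width': 0.0875137271255483}
```

View pics/scene0.png

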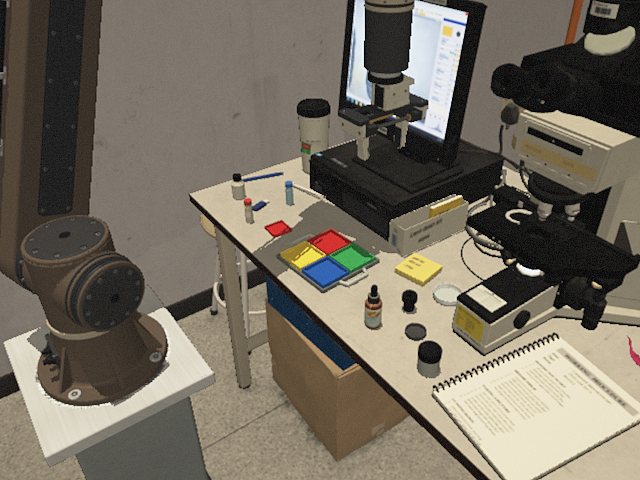

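View pics/side0.png

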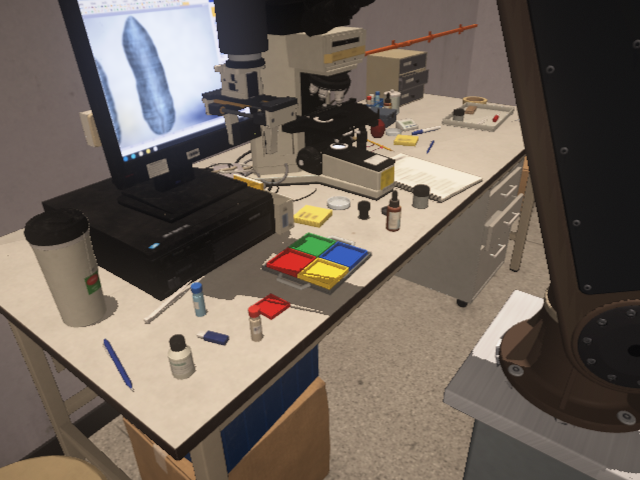

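View pics/wrist0.png

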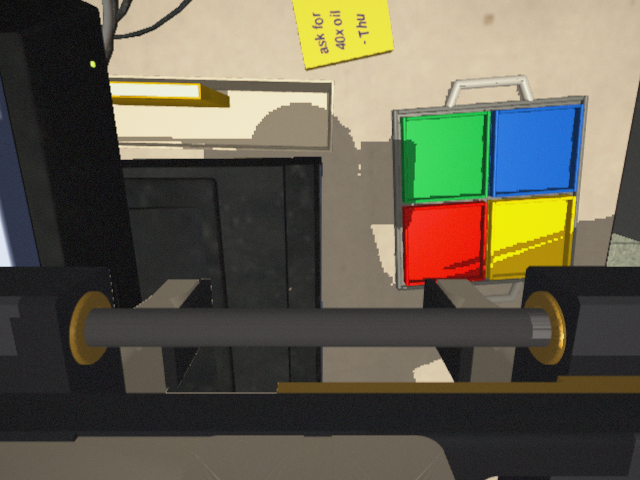

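The caddy has red, green, yellow and blue bins. In the scene view they are at about (330,242), (352,259), (303,257) and (325,273). There is also a small loose red tray at (277,229), which is a decoy. The cleaner bottle is at scene (238,186), the blue vial at (289,193), the red vial at (248,210), the eyepiece at (409,300), the dropper at (373,307) and the case at (429,358). The black disc at (415,331) is a decoy.

```bash
python3 - <<'E'
from h import *
pic={}
for n in ['scene','side']:
    pic[n]=np.load(f'pics/{n}0.npz')
for q in ['cleaner_bottle','spare_eyepiece','objective_case','blue_vial','red_vial','oil_dropper','red_bin','yellow_bin','green_bin','blue_bin']:
  for n in ['scene','side']:
    d=pic[n]['d']
    for o in r.cut_out(n,q)[:2]:
        if o['score']<.3: continue
        v,u=np.nonzero(o['mask']&(d>0)); P=world(n,u,v,d[v,u])
        k=P[:,2]>-0.01;P=P[k]
        lo,hi=np.percentile(P,[3,97],axis=0)
        # circle fit for top portion
        print(q,n,round(o['score'],2),np.round(o['bbox']),'mid',np.round((lo+hi)/2,3)[:2],'lo',lo.round(3),'hi',hi.round(3),len(P))
print(r.get_state()['time_s'])
E
```

```text
cleaner_bottle scene 0.75 [236. 172.   7.  28.] mid [0.491 0.362] lo [0.476 0.349 0.003] hi [0.505 0.374 0.068] 285
cleaner_bottle side 0.85 [165. 334.  32.  44.] mid [0.508 0.371] lo [0.476 0.355 0.001] hi [0.54  0.386 0.068] 921
spare_eyepiece scene 0.52 [405. 292.  14.  19.] mid [ 0.553 -0.245] lo [ 0.538 -0.261  0.   ] hi [ 0.567 -0.23   0.042] 304
spare_eyepiece scene 0.41 [240. 196.  14.  27.] mid [0.454 0.238] lo [0.445 0.23  0.004] hi [0.464 0.247 0.066] 189
spare_eyepiece side 0.69 [360. 203.  12.  17.] mid [ 0.551 -0.241] lo [ 0.538 -0.254  0.003] hi [ 0.564 -0.229  0.041] 178
objective_case scene 0.89 [417. 342.  27.  34.] mid [ 0.469 -0.388] lo [ 0.45  -0.407  0.001] hi [ 0.488 -0.37   0.056] 772
objective_case side 0.71 [414. 189.  17.  18.] mid [ 0.466 -0.379] lo [ 0.449 -0.393  0.004] hi [ 0.482 -0.364  0.054] 326
blue_vial scene 0.51 [284. 183.   9.  22.] mid [0.584 0.251] lo [0.575 0.242 0.006] hi [0.593 0.26  0.065] 152
blue_vial side 0.9 [192. 283.  17.  34.] mid [0.584 0.256] lo [0.575 0.247 0.001] hi [0.593 0.265 0.065] 377
red_vial scene 0.46 [242. 197.  13.  27
[... 978 characters left out ...]
ow_bin scene 0.64 [279. 241.  48.  28.] mid [0.474 0.026] lo [ 0.436 -0.013  0.005] hi [0.512 0.066 0.017] 787
yellow_bin side 0.56 [297. 260.  54.  29.] mid [0.473 0.028] lo [ 0.436 -0.011  0.005] hi [0.511 0.066 0.017] 968
green_bin scene 0.88 [328. 242.  49.  30.] mid [ 0.561 -0.048] lo [ 0.523 -0.087  0.005] hi [ 0.599 -0.009  0.017] 794
green_bin side 0.9 [289. 232.  47.  25.] mid [ 0.559 -0.046] lo [ 0.522 -0.084  0.005] hi [ 0.597 -0.008  0.017] 658
blue_bin scene 0.65 [301. 257.  46.  31.] mid [ 0.48  -0.054] lo [ 0.442 -0.093  0.005] hi [ 0.518 -0.016  0.017] 922
blue_bin side 0.71 [359. 201.  11.  20.] mid [ 0.55  -0.241] lo [ 0.538 -0.253  0.005] hi [ 0.562 -0.229  0.041] 166
1.15
```

```bash
python3 - <<'E'
import cv2
a=cv2.imread('pics/scene0.png');b=cv2.imread('pics/side0.png')
cv2.imwrite('pics/z1.png',cv2.resize(a[150:390,210:480],None,fx=2.5,fy=2.5,interpolation=2)[:600,:800])
cv2.imwrite('pics/z2.png',cv2.resize(b[170:400,100:460],None,fx=2.2,fy=2.2,interpolation=2))
E
```

```text
(no output)
```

View pics/z1.png

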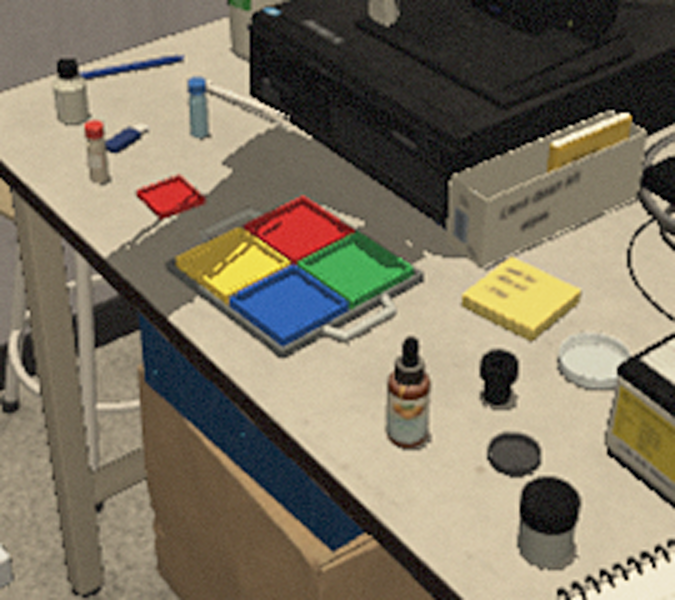

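View pics/z2.png

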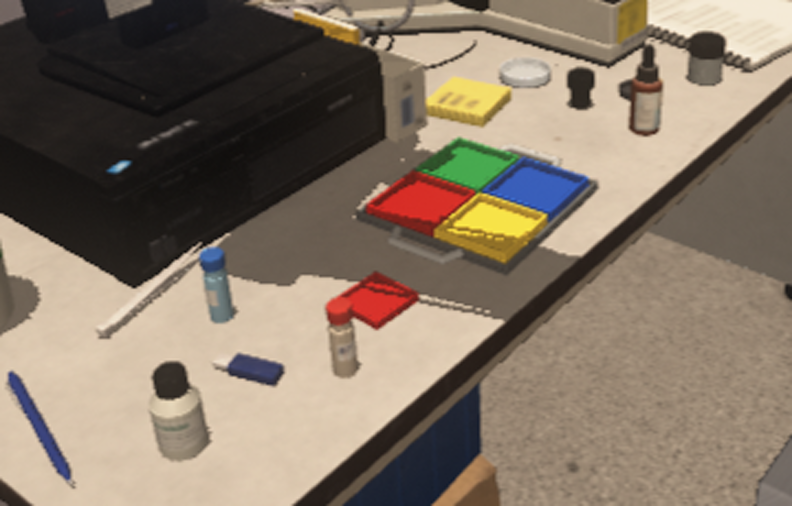

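```bash
python3 - <<'E'
from h import *
from scipy.optimize import least_squares
H=np.zeros((300,300))-1
cl=[]
for n in ['scene','side']:
    z=np.load(f'pics/{n}0.npz'); d=z['d']; m={k:z[k] for k in ['vertical_fov','cx','cy','R','t']}
    v,u=np.nonzero(d>0); P=world(n,u,v,d[v,u],m); cl.append(P)
    i=((P[:,0]-.3)/.0035).astype(int); j=((.525-P[:,1])/.0035).astype(int)
    k=(i>=0)&(i<300)&(j>=0)&(j<300)&(P[:,2]<.9)&(P[:,2]>-.02)&((P[:,0]>.35))
    np.maximum.at(H,(i[k],j[k]),P[k,2])
im=np.clip(H*255/0.3,0,255).astype(np.uint8)
im=cv2.applyColorMap(im,cv2.COLORMAP_JET); im[H<-.5]=0
im=cv2.resize(im[::-1],(600,600),interpolation=0)
for x in np.arange(.3,1.3,.1): cv2.putText(im,f'{x:.1f}',(0,int(600-(x-.3)/.0035*2)),0,.4,(255,255,255),1)
for y in np.arange(-.5,.5,.1): cv2.putText(im,f'{y:.1f}',(int((.525-y)/.0035*2),595),0,.4,(255,255,255),1)
cv2.imwrite('pics/hm.png',im)
objs=dict(bottle=(.50,.37,0.0175,.005,.038),eyeh=(.552,-.246,.016,.024,.037),case=(.469,-.39,.021,.037,.05),caseb=(.469,-.39,.02,.005,.03),bvial=(.584,.255,.01,.005,.06),rvial=(.454,.243,.01,.005,.06),drop=(.46,-.237,.0165,.005,.045))
for q,(x,y,R,a,b) in objs.items():
  for n,P in zip(['scene','side'],cl):
    k=(np.hypot(P[:,0]-x,P[:,1]-y)<R+.025)&(P[:,2]>a)&(P[:,2]<b); Q=P[k]
    s=least_squares(lambda c:np.hypot(Q[:,0]-c[0],Q[:,1]-c[1])-R,[x,y],loss='soft_l1',f_scale=.001)
    res=np.abs(s.fun)
    print(q,n,len(Q),s.x.round(4),'res',np.median(res).round(4))
st=r.get_state()
from scipy.spatial.transform import Rotation as Ro
print(Ro.from_euler('xyz',st['eef_rot'],degrees=True).as_matrix().round(3))
E
```

```text
bottle scene 138 [0.4945 0.3685] res 0.0015
bottle side 384 [0.4937 0.3686] res 0.0005
eyeh scene 84 [ 0.5545 -0.2451] res 0.001
eyeh side 64 [ 0.5537 -0.2456] res 0.0009
case scene 130 [ 0.4705 -0.3864] res 0.0005
case side 77 [ 0.4704 -0.3868] res 0.0011
caseb scene 228 [ 0.4706 -0.3866] res 0.0006
caseb side 152 [ 0.4703 -0.3868] res 0.0014
bvial scene 131 [0.5861 0.2549] res 0.0011
bvial side 276 [0.5857 0.2546] res 0.0007
rvial scene 146 [0.4559 0.2428] res 0.0012
rvial side 301 [0.4553 0.2421] res 0.0006
drop scene 247 [ 0.465  -0.2358] res 0.0008
drop side 209 [ 0.4644 -0.2352] res 0.0009
[[ 0. -1. -0.]
 [-0. -0.  1.]
 [-1. -0. -0.]]
```

View pics/hm.png

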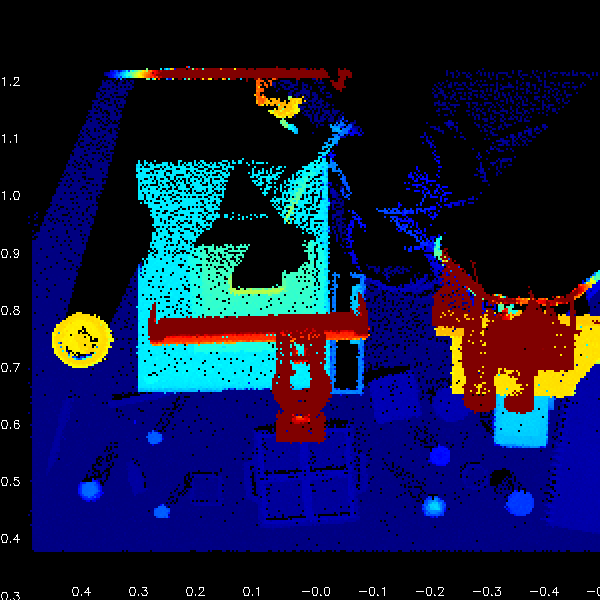

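```bash
cat >> h.py <<'E'
from scipy.spatial.transform import Rotation as Ro
def go(x,y,z,yaw=None):
    "world TCP target -> shares in tool axes (after turning to yaw if given)"
    s=r.get_state(); R=Ro.from_euler('xyz',s['eef_rot'],degrees=True).as_matrix()
    cy=np.degrees(np.arctan2(-R[1,1],-R[0,1]))
    print('t',round(s['time_s'],2),'tcp',s['tcp_pos'].round(4),'yaw',cy.round(2),'toolx',R[:,0].round(4),'w',round(s['gripper_width'],4),'F',s['contact_force'].round(1),'j',s['joints'].round(0))
    D=np.array([x,y,z])-s['tcp_pos']
    if yaw is not None:
        # remaining rotation vector in tool frame
        a=np.radians(yaw); Rt=np.array([[0,-np.cos(a),-np.sin(a)],[0,-np.sin(a),np.cos(a)],[-1,0,0]])
        print('turn shares',(Ro.from_matrix(R.T@Rt).as_rotvec()/.08).round(2)); 
        print('shift after turn',(Rt.T@D/.02).round(2))
    print('shift shares now',(R.T@D/.02).round(2))
E
python3 - <<'E'
from h import *
for n in ['scene','side']:
    z=np.load(f'pics/{n}0.npz'); d=z['d']; m={k:z[k] for k in ['vertical_fov','cx','cy','R','t']}
    v,u=np.nonzero(d>0); P=world(n,u,v,d[v,u],m)
    for nm,(a,b,c,e) in dict(scope=(.54,.66,-.43,-.28),pc=(.6,.7,-.1,.31),nb=(.4,.55,-.55,-.42)).items():
        Q=P[(P[:,0]>a)&(P[:,0]<b)&(P[:,1]>c)&(P[:,1]<e)&(P[:,2]>.015)&(P[:,2]<.16)]
        if len(Q)>20: print(n,nm,len(Q),Q.min(0).round(3),Q.max(0).round(3),np.percentile(Q,[2,98],axis=0).round(3))
go(.494,.3685,.12,90)
E
```

```text
scene scope 2926 [ 0.566 -0.43   0.015] [ 0.66  -0.281  0.103] [[ 0.569 -0.43   0.019]
 [ 0.656 -0.347  0.101]]
scene pc 3837 [ 0.649 -0.1    0.015] [0.7   0.284 0.117] [[ 0.663 -0.089  0.017]
 [ 0.698  0.271  0.11 ]]
scene nb 100 [ 0.416 -0.548  0.015] [ 0.55  -0.431  0.02 ] [[ 0.437 -0.547  0.015]
 [ 0.549 -0.433  0.019]]
side scope 1602 [ 0.566 -0.43   0.015] [ 0.66  -0.281  0.102] [[ 0.569 -0.424  0.017]
 [ 0.657 -0.34   0.1  ]]
side pc 6906 [ 0.6   -0.1    0.015] [0.7   0.29  0.115] [[ 0.664 -0.08   0.017]
 [ 0.697  0.281  0.109]]
t 1.15 tcp [ 0.675  -0.      0.2376] yaw 0.0 toolx [ 0. -0. -1.] w 0.0878 F [-0.2  0.2  0. ] j [ 17.  21.   1.   0. -70. -17.]
turn shares [-19.63  -0.    -0.  ]
shift after turn [  5.88 -18.43   9.05]
shift shares now [ 5.88  9.05 18.43]
```

Call:
arm_command(
  plan=[
    {"wx": -1},
    {"wx": -1},
    {"wx": -1},
    {"wx": -1},
    {"wx": -1},
    {"wx": -1},
    {"wx": -1},
    {"wx": -1},
    {"wx": -1},
    {"wx": -1},
    {"wx": -1},
    {"wx": -1},
    {"wx": -1},
    {"wx": -1},
    {"wx": -1},
    {"wx": -1},
    {"wx": -1},
    {"wx": -1},
    {"wx": -1},
    {"wx": -0.6},
  ],
  fingers=-1,
  force=20,
)

```text
schema error: expected keys dx, dy, dz, wx, wy, wz
```

```bash
python3 -c "
from h import *
go(.494,.3685,.12,90)"
```

```text
t 1.15 tcp [ 0.675  -0.      0.2376] yaw 0.0 toolx [ 0. -0. -1.] w 0.0878 F [-0.2  0.2  0. ] j [ 17.  21.   1.   0. -70. -17.]
turn shares [-19.63  -0.    -0.  ]
shift after turn [  5.88 -18.43   9.05]
shift shares now [ 5.88  9.05 18.43]
```

Call:
arm_command(
  plan=[
    {"dx": 0,"dy": 0,"dz": 0,"wx": -1,"wy": 0,"wz": 0},
    {"dx": 0,"dy": 0,"dz": 0,"wx": -1,"wy": 0,"wz": 0},
    {"dx": 0,"dy": 0,"dz": 0,"wx": -1,"wy": 0,"wz": 0},
    {"dx": 0,"dy": 0,"dz": 0,"wx": -1,"wy": 0,"wz": 0},
    {"dx": 0,"dy": 0,"dz": 0,"wx": -1,"wy": 0,"wz": 0},
    {"dx": 0,"dy": 0,"dz": 0,"wx": -1,"wy": 0,"wz": 0},
    {"dx": 0,"dy": 0,"dz": 0,"wx": -1,"wy": 0,"wz": 0},
    {"dx": 0,"dy": 0,"dz": 0,"wx": -1,"wy": 0,"wz": 0},
    {"dx": 0,"dy": 0,"dz": 0,"wx": -1,"wy": 0,"wz": 0},
    {"dx": 0,"dy": 0,"dz": 0,"wx": -1,"wy": 0,"wz": 0},
    {"dx": 0,"dy": 0,"dz": 0,"wx": -1,"wy": 0,"wz": 0},
    {"dx": 0,"dy": 0,"dz": 0,"wx": -1,"wy": 0,"wz": 0},
    {"dx": 0,"dy": 0,"dz": 0,"wx": -1,"wy": 0,"wz": 0},
    {"dx": 0,"dy": 0,"dz": 0,"wx": -1,"wy": 0,"wz": 0},
    {"dx": 0,"dy": 0,"dz": 0,"wx": -1,"wy": 0,"wz": 0},
    {"dx": 0,"dy": 0,"dz": 0,"wx": -1,"wy": 0,"wz": 0},
    {"dx": 0,"dy": 0,"dz": 0,"wx": -1,"wy": 0,"wz": 0},
    {"dx": 0,"dy": 0,"dz": 0,"wx": -1,"wy": 0,"wz": 0},
    {"dx": 0,"dy": 0,"dz": 0,"wx": -1,"wy": 0,"wz": 0},
    {"dx": 0,"dy": 0,"dz": 0,"wx": -0.6,"wy": 0,"wz": 0},
  ],
  fingers=-1,
  force=20,
)

```text
time_s: 2.82
tcp_pos: [0.6729, -0.0011, 0.237]
eef_rot: [10.0, 89.7, -165.8]
contact_force: [-0.0, 1.1, -0.2]
gripper_width: 0.0874
```

```bash
python3 -c "
from h import *
go(.494,.3685,.12,90)"
```

```text
t 2.82 tcp [ 0.6729 -0.0011  0.237 ] yaw 94.19 toolx [-0.0044 -0.0011 -1.    ] w 0.0874 F [-0.   1.1 -0.2] j [ 16.  21.   1.  -0. -70.  78.]
turn shares [ 0.91  0.06 -0.01]
shift after turn [  5.85 -18.48   8.94]
shift shares now [  5.87 -19.09   7.54]
```

Call:
arm_command(
  plan=[
    {"dx": 0.3,"dy": -1,"dz": 0.4,"wx": 0.5,"wy": 0,"wz": 0},
    {"dx": 0.3,"dy": -1,"dz": 0.45,"wx": 0.3,"wy": 0,"wz": 0},
    {"dx": 0.3,"dy": -1,"dz": 0.48,"wx": 0,"wy": 0,"wz": 0},
    {"dx": 0.3,"dy": -1,"dz": 0.48,"wx": 0,"wy": 0,"wz": 0},
    {"dx": 0.3,"dy": -1,"dz": 0.48,"wx": 0,"wy": 0,"wz": 0},
    {"dx": 0.3,"dy": -1,"dz": 0.48,"wx": 0,"wy": 0,"wz": 0},
    {"dx": 0.3,"dy": -1,"dz": 0.48,"wx": 0,"wy": 0,"wz": 0},
    {"dx": 0.3,"dy": -1,"dz": 0.48,"wx": 0,"wy": 0,"wz": 0},
    {"dx": 0.3,"dy": -1,"dz": 0.48,"wx": 0,"wy": 0,"wz": 0},
    {"dx": 0.3,"dy": -1,"dz": 0.48,"wx": 0,"wy": 0,"wz": 0},
    {"dx": 0.3,"dy": -1,"dz": 0.48,"wx": 0,"wy": 0,"wz": 0},
    {"dx": 0.3,"dy": -1,"dz": 0.48,"wx": 0,"wy": 0,"wz": 0},
    {"dx": 0.3,"dy": -1,"dz": 0.48,"wx": 0,"wy": 0,"wz": 0},
    {"dx": 0.3,"dy": -1,"dz": 0.48,"wx": 0,"wy": 0,"wz": 0},
    {"dx": 0.3,"dy": -1,"dz": 0.48,"wx": 0,"wy": 0,"wz": 0},
    {"dx": 0.3,"dy": -1,"dz": 0.48,"wx": 0,"wy": 0,"wz": 0},
    {"dx": 0.3,"dy": -1,"dz": 0.48,"wx": 0,"wy": 0,"wz": 0},
    {"dx": 0.3,"dy": -0.7,"dz": 0.48,"wx": 0,"wy": 0,"wz": 0},
    {"dx": 0,"dy": 0,"dz": 0,"wx": 0,"wy": 0,"wz": 0},
  ],
)

```text
time_s: 4.4
tcp_pos: [0.4905, 0.3656, 0.1259]
eef_rot: [-160.4, 89.9, 20.0]
contact_force: [0.3, -0.4, -0.4]
gripper_width: 0.0878
```

```bash
python3 -c "
from h import *
go(.494,.3685,.024,90)"
```

```text
t 4.4 tcp [0.4905 0.3656 0.1259] yaw 90.4 toolx [ 1.3e-03  5.0e-04 -1.0e+00] w 0.0878 F [ 0.3 -0.4 -0.4] j [ 55.  20. -16.   0. -54.  35.]
turn shares [ 0.09 -0.02  0.01]
shift after turn [ 5.1  -0.14 -0.18]
shift shares now [ 5.1  -0.14 -0.17]
```

Call:
arm_command(
  plan=[
    {"dx": 0.9,"dy": -0.14,"dz": -0.17,"wx": 0,"wy": 0,"wz": 0},
    {"dx": 0.9,"dy": 0,"dz": 0,"wx": 0,"wy": 0,"wz": 0},
    {"dx": 0.9,"dy": 0,"dz": 0,"wx": 0,"wy": 0,"wz": 0},
    {"dx": 0.9,"dy": 0,"dz": 0,"wx": 0,"wy": 0,"wz": 0},
    {"dx": 0.8,"dy": 0,"dz": 0,"wx": 0,"wy": 0,"wz": 0},
    {"dx": 0.4,"dy": 0,"dz": 0,"wx": 0,"wy": 0,"wz": 0},
    {"dx": 0,"dy": 0,"dz": 0,"wx": 0,"wy": 0,"wz": 0},
  ],
)

```text
time_s: 4.98
tcp_pos: [0.4961, 0.3703, 0.0291]
eef_rot: [-143.6, 89.6, 37.0]
contact_force: [-0.4, 0.3, -0.3]
gripper_width: 0.0881
```

```bash
python3 -c "
from h import *
go(.494,.3685,.024,90)"
```

```text
t 4.98 tcp [0.4961 0.3703 0.0291] yaw 90.62 toolx [ 0.0054  0.0041 -1.    ] w 0.0881 F [-0.4  0.3 -0.3] j [ 55.  27. -20.   0. -42.  36.]
turn shares [ 0.14 -0.07  0.05]
shift after turn [0.26 0.09 0.11]
shift shares now [0.25 0.09 0.11]
```

Call:
arm_command(
  plan=[
    {"dx": 0.25,"dy": 0.09,"dz": 0.11,"wx": 0.1,"wy": -0.07,"wz": 0.05},
    {"dx": 0,"dy": 0,"dz": 0,"wx": 0,"wy": 0,"wz": 0},
    {"dx": 0,"dy": 0,"dz": 0,"wx": 0,"wy": 0,"wz": 0},
    {"dx": 0,"dy": 0,"dz": 0,"wx": 0,"wy": 0,"wz": 0},
    {"dx": 0,"dy": 0,"dz": 0,"wx": 0,"wy": 0,"wz": 0},
    {"dx": 0,"dy": 0,"dz": 0,"wx": 0,"wy": 0,"wz": 0},
    {"dx": 0,"dy": 0,"dz": 0,"wx": 0,"wy": 0,"wz": 0},
  ],
  fingers=1,
  force=15,
)

```text
time_s: 5.57
tcp_pos: [0.496, 0.3696, 0.0281]
eef_rot: [-129.6, 89.7, 50.5]
contact_force: [1.2, 0.1, -0.3]
gripper_width: 0.0467
```

```bash
python3 -c "
from h import *
go(.559,-.049,.16,90)"
```

```text
t 5.57 tcp [0.496  0.3696 0.0281] yaw 90.11 toolx [ 0.0032  0.0039 -1.    ] w 0.0467 F [ 1.2  0.1 -0.3] j [ 55.  27. -20.   0. -42.  35.]
turn shares [ 0.02 -0.04  0.05]
shift after turn [-6.6  20.93 -3.15]
shift shares now [-6.67 20.91 -3.13]
```

Call:
arm_command(
  plan=[
    {"dx": 0.25,"dy": 0,"dz": 0,"wx": 0,"wy": 0,"wz": 0},
    {"dx": 0,"dy": 0,"dz": 0,"wx": 0,"wy": 0,"wz": 0},
    {"dx": 0,"dy": 0,"dz": 0,"wx": 0,"wy": 0,"wz": 0},
    {"dx": 0,"dy": 0,"dz": 0,"wx": 0,"wy": 0,"wz": 0},
    {"dx": 0,"dy": 0,"dz": 0,"wx": 0,"wy": 0,"wz": 0},
  ],
)

```text
time_s: 5.98
tcp_pos: [0.4962, 0.37, 0.0232]
eef_rot: [-129.6, 89.6, 50.5]
contact_force: [0.1, -0.6, 1.6]
gripper_width: 0.0343
```

```bash
python3 -c "
from h import *
go(.559,-.049,.16,90)"
```

```text
t 5.98 tcp [0.4962 0.37   0.0232] yaw 90.13 toolx [ 0.0039  0.0048 -1.    ] w 0.0343 F [ 0.1 -0.6  1.6] j [ 55.  27. -21.   0. -42.  35.]
turn shares [ 0.03 -0.05  0.06]
shift after turn [-6.84 20.95 -3.14]
shift shares now [-6.93 20.92 -3.12]
```

Call:
arm_command(
  plan=[
    {"dx": -0.5,"dy": 0,"dz": 0,"wx": 0,"wy": 0,"wz": 0},
    {"dx": -1,"dy": 0,"dz": 0,"wx": 0,"wy": 0,"wz": 0},
    {"dx": -1,"dy": 0,"dz": 0,"wx": 0,"wy": 0,"wz": 0},
    {"dx": -1,"dy": 0,"dz": 0,"wx": 0,"wy": 0,"wz": 0},
    {"dx": -1,"dy": 0.5,"dz": -0.15,"wx": 0,"wy": 0,"wz": 0},
    {"dx": -0.6,"dy": 1,"dz": -0.15,"wx": 0,"wy": 0,"wz": 0},
    {"dx": -0.3,"dy": 1,"dz": -0.15,"wx": 0,"wy": 0,"wz": 0},
    {"dx": 0,"dy": 1,"dz": -0.15,"wx": 0,"wy": 0,"wz": 0},
    {"dx": 0,"dy": 1,"dz": -0.15,"wx": 0,"wy": 0,"wz": 0},
    {"dx": 0,"dy": 1,"dz": -0.15,"wx": 0,"wy": 0,"wz": 0},
    {"dx": 0,"dy": 1,"dz": -0.15,"wx": 0,"wy": 0,"wz": 0},
    {"dx": 0,"dy": 1,"dz": -0.15,"wx": 0,"wy": 0,"wz": 0},
    {"dx": 0,"dy": 1,"dz": -0.15,"wx": 0,"wy": 0,"wz": 0},
    {"dx": 0,"dy": 1,"dz": -0.15,"wx": 0,"wy": 0,"wz": 0},
    {"dx": 0,"dy": 1,"dz": -0.15,"wx": 0,"wy": 0,"wz": 0},
    {"dx": 0,"dy": 1,"dz": -0.15,"wx": 0,"wy": 0,"wz": 0},
    {"dx": 0,"dy": 1,"dz": -0.15,"wx": 0,"wy": 0,"wz": 0},
    {"dx": 0,"dy": 1,"dz": -0.15,"wx": 0,"wy": 0,"wz": 0},
    {"dx": 0,"dy": 1,"dz": -0.15,"wx": 0,"wy": 0,"wz": 0},
    {"dx": 0,"dy": 1,"dz": -0.15,"wx": 0,"wy": 0,"wz": 0},
  ],
)

```text
time_s: 7.65
tcp_pos: [0.5467, 0.0492, 0.1508]
eef_rot: [-144.9, 89.0, 35.6]
contact_force: [0.1, -0.4, -0.7]
gripper_width: 0.0343
```

```bash
python3 -c "
from h import *
go(.559,-.049,.09,90)"
```

```text
t 7.65 tcp [0.5467 0.0492 0.1508] yaw 90.55 toolx [ 0.0136  0.0097 -0.9999] w 0.0343 F [ 0.1 -0.4 -0.7] j [ 25.  13. -23.  -0. -54.  65.]
turn shares [ 0.12 -0.17  0.12]
shift after turn [ 3.04  4.91 -0.61]
shift shares now [ 3.    4.94 -0.53]
```

Call:
arm_command(
  plan=[
    {"dx": 0.2,"dy": 1,"dz": -0.1,"wx": 0.1,"wy": -0.15,"wz": 0.1},
    {"dx": 0.5,"dy": 1,"dz": -0.1,"wx": 0,"wy": 0,"wz": 0},
    {"dx": 0.6,"dy": 1,"dz": -0.1,"wx": 0,"wy": 0,"wz": 0},
    {"dx": 0.6,"dy": 1,"dz": -0.1,"wx": 0,"wy": 0,"wz": 0},
    {"dx": 0.6,"dy": 0.3,"dz": -0.1,"wx": 0,"wy": 0,"wz": 0},
    {"dx": 0.2,"dy": 0,"dz": 0,"wx": 0,"wy": 0,"wz": 0},
    {"dx": 0,"dy": 0,"dz": 0,"wx": 0,"wy": 0,"wz": 0},
  ],
)

```text
time_s: 8.23
tcp_pos: [0.5586, -0.0444, 0.1013]
eef_rot: [-158.2, 89.5, 21.7]
contact_force: [0.1, 0.3, -0.1]
gripper_width: 0.0344
```

```bash
python3 -c "
from h import *
cap('side','s1');cap('scene','c1')
go(.559,-.049,.031,90)
a=cv2.imread('pics/c1.png')[180:340,220:440];b=cv2.imread('pics/s1.png')[180:340,200:420]
cv2.imwrite('pics/v1.png',np.vstack([cv2.resize(x,(800,300)) if 0 else cv2.resize(x,None,fx=1.8,fy=1.8) for x in (a,b)]))"
```

```text
t 8.33 tcp [ 0.5591 -0.0437  0.1021] yaw 89.93 toolx [ 0.0091  0.0033 -1.    ] w 0.034 F [-0.3 -0.1 -0.2] j [ 16.  17. -24.  -0. -48.  74.]
turn shares [-0.02 -0.11  0.04]
shift after turn [3.56 0.27 0.01]
shift shares now [3.55 0.28 0.04]
```

View pics/v1.png

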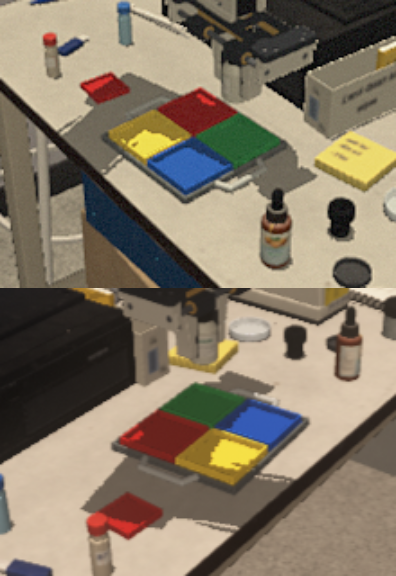

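The bottle is held upright above the green bin. Next I lower it.

Call:
arm_command(
  plan=[
    {"dx": 0.6,"dy": 0.25,"dz": 0,"wx": 0,"wy": -0.1,"wz": 0},
    {"dx": 0.7,"dy": 0.1,"dz": 0,"wx": 0,"wy": 0,"wz": 0},
    {"dx": 0.7,"dy": 0,"dz": 0,"wx": 0,"wy": 0,"wz": 0},
    {"dx": 0.6,"dy": 0,"dz": 0,"wx": 0,"wy": 0,"wz": 0},
    {"dx": 0.4,"dy": 0,"dz": 0,"wx": 0,"wy": 0,"wz": 0},
    {"dx": 0.1,"dy": 0,"dz": 0,"wx": 0,"wy": 0,"wz": 0},
    {"dx": 0,"dy": 0,"dz": 0,"wx": 0,"wy": 0,"wz": 0},
  ],
)

```text
time_s: 8.92
tcp_pos: [0.5627, -0.0466, 0.0406]
eef_rot: [-146.7, 89.5, 33.7]
contact_force: [-0.0, 0.6, -1.2]
gripper_width: 0.034
```

```bash
python3 -c "
from h import *
go(.559,-.049,.031,90)"
```

```text
t 8.92 tcp [ 0.5627 -0.0466  0.0406] yaw 90.34 toolx [ 0.0076  0.0051 -1.    ] w 0.034 F [-0.   0.6 -1.2] j [ 15.  22. -27.  -0. -41.  76.]
turn shares [ 0.08 -0.1   0.06]
shift after turn [0.48 0.12 0.19]
shift shares now [0.48 0.12 0.19]
```

Call:
arm_command(
  plan=[
    {"dx": 0.25,"dy": 0.1,"dz": 0.15,"wx": 0,"wy": -0.1,"wz": 0.06},
    {"dx": 0.15,"dy": 0,"dz": 0,"wx": 0,"wy": 0,"wz": 0},
    {"dx": 0,"dy": 0,"dz": 0,"wx": 0,"wy": 0,"wz": 0},
  ],
)

```text
time_s: 9.17
tcp_pos: [0.5605, -0.0481, 0.0332]
eef_rot: [177.5, 90.0, -2.1]
contact_force: [-0.4, 0.2, 0.2]
gripper_width: 0.0341
```

```bash
python3 -c "
from h import *
go(.559,-.049,.031,90)"
```

```text
t 9.17 tcp [ 0.5605 -0.0481  0.0332] yaw 90.41 toolx [ 7.e-04 -0.e+00 -1.e+00] w 0.0341 F [-0.4  0.2  0.2] j [ 15.  22. -27.   0. -40.  75.]
turn shares [ 0.09 -0.01 -0.  ]
shift after turn [0.11 0.04 0.07]
shift shares now [0.11 0.04 0.07]
```

Call:
arm_command(
  plan=[
    {"dx": 0.12,"dy": 0,"dz": 0,"wx": 0,"wy": 0,"wz": 0},
    {"dx": 0,"dy": 0,"dz": 0,"wx": 0,"wy": 0,"wz": 0},
  ],
)

```text
time_s: 9.33
tcp_pos: [0.5608, -0.048, 0.0311]
eef_rot: [-175.4, 89.9, 5.0]
contact_force: [-0.8, -0.4, -0.2]
gripper_width: 0.0344
```

```bash
python3 -c "
from h import *
go(.559,-.049,.0302,90)"
```

```text
t 9.33 tcp [ 0.5608 -0.048   0.0311] yaw 90.42 toolx [ 1.5e-03  1.0e-04 -1.0e+00] w 0.0344 F [-0.8 -0.4 -0.2] j [ 15.  23. -28.   0. -40.  75.]
turn shares [ 0.09 -0.02  0.  ]
shift after turn [0.04 0.05 0.09]
shift shares now [0.04 0.05 0.09]
```

Call:
arm_command(
  plan=[
    {"dx": 0.1,"dy": 0,"dz": 0,"wx": 0,"wy": 0,"wz": 0},
    {"dx": 0,"dy": 0,"dz": 0,"wx": 0,"wy": 0,"wz": 0},
  ],
)

```text
time_s: 9.5
tcp_pos: [0.5618, -0.0481, 0.0303]
eef_rot: [-179.2, 89.8, 1.3]
contact_force: [0.3, 0.1, 0.2]
gripper_width: 0.0339
```

```bash
python3 -c "
from h import *
cap('side','s2')
go(.559,-.049,.0302,90)
b=cv2.imread('pics/s2.png')[180:300,230:400]
cv2.imwrite('pics/v2.png',cv2.resize(b,None,fx=4,fy=4))"
```

```text
t 9.55 tcp [ 0.5618 -0.048   0.0302] yaw 90.45 toolx [ 3.8e-03  2.0e-04 -1.0e+00] w 0.0341 F [-0.2 -0.4 -0. ] j [ 15.  23. -28.   0. -40.  75.]
turn shares [ 0.1  -0.05  0.  ]
shift after turn [0.   0.05 0.14]
shift shares now [0.   0.05 0.14]
```

View pics/v2.png

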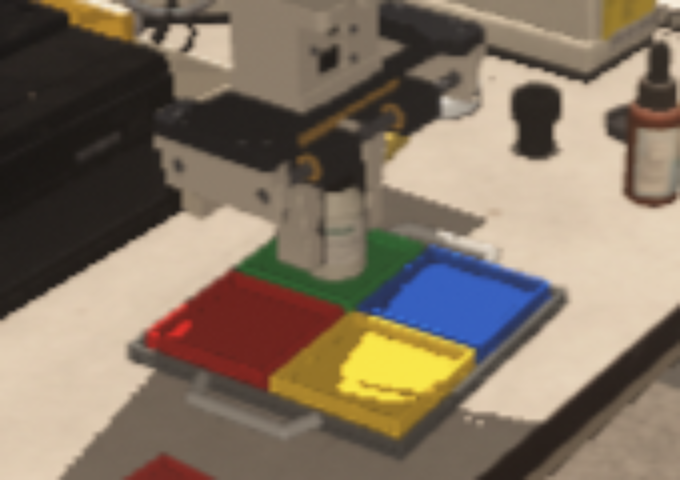

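Call:
arm_command(
  plan=[
    {"dx": 0.1,"dy": 0,"dz": 0.1,"wx": 0,"wy": 0,"wz": 0},
    {"dx": 0,"dy": 0,"dz": 0,"wx": 0,"wy": 0,"wz": 0},
  ],
)

```text
time_s: 9.72
tcp_pos: [0.5623, -0.0479, 0.0304]
eef_rot: [-177.8, 89.5, 2.7]
contact_force: [0.6, 0.4, -0.7]
gripper_width: 0.0343
```

Call:
arm_command(
  plan=[
    {"dx": 0,"dy": 0,"dz": 0,"wx": 0,"wy": 0,"wz": 0},
    {"dx": 0,"dy": 0,"dz": 0,"wx": 0,"wy": 0,"wz": 0},
    {"dx": 0,"dy": 0,"dz": 0,"wx": 0,"wy": 0,"wz": 0},
    {"dx": 0,"dy": 0,"dz": 0,"wx": 0,"wy": 0,"wz": 0},
    {"dx": 0,"dy": 0,"dz": 0,"wx": 0,"wy": 0,"wz": 0},
  ],
  fingers=-0.4,
)

```text
time_s: 10.13
tcp_pos: [0.562, -0.0479, 0.0302]
eef_rot: [-175.7, 89.5, 4.8]
contact_force: [0.4, -0.5, -0.7]
gripper_width: 0.059
```

```bash
python3 -c "
from h import *
go(.5545,-.245,.14,55)"
```

```text
t 10.13 tcp [ 0.562  -0.0479  0.0302] yaw 90.5 toolx [ 9.1e-03  8.0e-04 -1.0e+00] w 0.059 F [ 0.4 -0.5 -0.7] j [ 15.  23. -28.   0. -39.  75.]
turn shares [ 7.74 -0.11  0.04]
shift after turn [-5.49  8.29 -5.35]
shift shares now [-5.5   9.85  0.41]
```

Call:
arm_command(
  plan=[
    {"dx": -0.5,"dy": 0,"dz": 0,"wx": 0,"wy": -0.1,"wz": 0},
    {"dx": -1,"dy": 0,"dz": 0,"wx": 0,"wy": 0,"wz": 0},
    {"dx": -1,"dy": 0,"dz": 0,"wx": 0,"wy": 0,"wz": 0},
    {"dx": -1,"dy": 0,"dz": 0,"wx": 0,"wy": 0,"wz": 0},
    {"dx": -1,"dy": 0,"dz": 0,"wx": 0,"wy": 0,"wz": 0},
    {"dx": -1,"dy": 0.3,"dz": 0,"wx": 0,"wy": 0,"wz": 0},
    {"dx": -0.5,"dy": 1,"dz": 0.05,"wx": 0,"wy": 0,"wz": 0},
    {"dx": 0,"dy": 1,"dz": 0.05,"wx": 0,"wy": 0,"wz": 0},
    {"dx": 0,"dy": 1,"dz": 0.05,"wx": 0,"wy": 0,"wz": 0},
    {"dx": 0,"dy": 1,"dz": 0.05,"wx": 0,"wy": 0,"wz": 0},
    {"dx": 0,"dy": 1,"dz": 0.05,"wx": 0,"wy": 0,"wz": 0},
    {"dx": 0,"dy": 1,"dz": 0.05,"wx": 0,"wy": 0,"wz": 0},
    {"dx": 0,"dy": 1,"dz": 0.05,"wx": 0,"wy": 0,"wz": 0},
    {"dx": 0,"dy": 1,"dz": 0.05,"wx": 0,"wy": 0,"wz": 0},
    {"dx": 0,"dy": 0.8,"dz": 0.05,"wx": 0,"wy": 0,"wz": 0},
    {"dx": 0,"dy": 0.2,"dz": 0,"wx": 0.7,"wy": 0,"wz": 0},
    {"dx": 0,"dy": 0,"dz": 0,"wx": 1,"wy": 0,"wz": 0},
    {"dx": 0,"dy": 0,"dz": 0,"wx": 1,"wy": 0,"wz": 0},
    {"dx": 0,"dy": 0,"dz": 0,"wx": 1,"wy": 0,"wz": 0},
    {"dx": 0,"dy": 0,"dz": 0,"wx": 1,"wy": 0,"wz": 0},
  ],
)

```text
time_s: 11.8
tcp_pos: [0.5507, -0.2435, 0.1521]
eef_rot: [18.9, 89.5, 177.0]
contact_force: [0.2, 0.4, -0.3]
gripper_width: 0.0615
```

```bash
python3 -c "
from h import *
cap('side','s3')
go(.5545,-.245,.12,55)
b=cv2.imread('pics/s3.png')[180:300,230:400]
cv2.imwrite('pics/v3.png',cv2.resize(b,None,fx=4,fy=4))"
```

```text
t 11.85 tcp [ 0.5507 -0.2435  0.152 ] yaw 67.83 toolx [-8.e-03  4.e-04 -1.e+00] w 0.0615 F [ 0.2 -0.5 -0.2] j [ -5.  18. -15.   0. -57.  73.]
turn shares [ 2.8   0.09 -0.04]
shift after turn [ 1.6  -0.05 -0.2 ]
shift shares now [ 1.6  -0.01 -0.22]
```

View pics/v3.png

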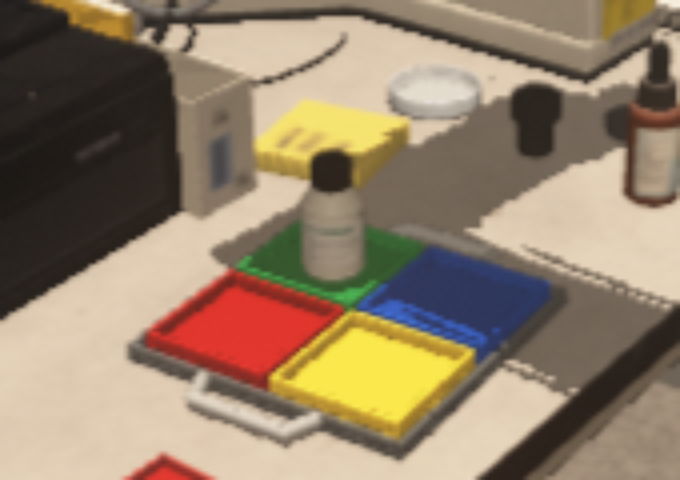

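The bottle stands upright in green. Next is the eyepiece.

Call:
arm_command(
  plan=[
    {"dx": 0.5,"dy": 0,"dz": -0.2,"wx": 1,"wy": 0.1,"wz": 0},
    {"dx": 0.5,"dy": 0,"dz": 0,"wx": 1,"wy": 0,"wz": 0},
    {"dx": 0.5,"dy": 0,"dz": 0,"wx": 0.5,"wy": 0,"wz": 0},
    {"dx": 0.8,"dy": 0,"dz": 0,"wx": 0,"wy": 0,"wz": 0},
    {"dx": 0.5,"dy": 0,"dz": 0,"wx": 0,"wy": 0,"wz": 0},
    {"dx": 0,"dy": 0,"dz": 0,"wx": 0,"wy": 0,"wz": 0},
  ],
)

```text
time_s: 12.35
tcp_pos: [0.5547, -0.2452, 0.0941]
eef_rot: [139.6, 89.8, -74.0]
contact_force: [-0.7, 0.5, -0.1]
gripper_width: 0.0612
```

```bash
python3 -c "
from h import *
go(.5545,-.245,.023,55)"
```

```text
t 12.35 tcp [ 0.5547 -0.2452  0.0941] yaw 56.38 toolx [ 9.e-04 -3.e-03 -1.e+00] w 0.0612 F [-0.7  0.5 -0.1] j [ -5.  21. -19.   0. -50.  62.]
turn shares [ 0.3  -0.03 -0.03]
shift after turn [ 3.55 -0.    0.01]
shift shares now [ 3.55 -0.01  0.02]
```

Call:
arm_command(
  plan=[
    {"dx": 0.6,"dy": 0,"dz": 0,"wx": 0,"wy": 0,"wz": 0},
    {"dx": 0.8,"dy": 0,"dz": 0,"wx": 0,"wy": 0,"wz": 0},
    {"dx": 0.8,"dy": 0,"dz": 0,"wx": 0,"wy": 0,"wz": 0},
    {"dx": 0.7,"dy": 0,"dz": 0,"wx": 0,"wy": 0,"wz": 0},
    {"dx": 0.5,"dy": 0,"dz": 0,"wx": 0,"wy": 0,"wz": 0},
    {"dx": 0.2,"dy": 0,"dz": 0,"wx": 0,"wy": 0,"wz": 0},
    {"dx": 0,"dy": 0,"dz": 0,"wx": 0,"wy": 0,"wz": 0},
  ],
)

```text
time_s: 12.93
tcp_pos: [0.557, -0.2459, 0.0221]
eef_rot: [160.0, 89.7, -53.0]
contact_force: [-0.9, -0.2, 0.3]
gripper_width: 0.0613
```

```bash
python3 -c "
from h import *
go(.5545,-.245,.023,55)"
```

```text
t 12.93 tcp [ 0.557  -0.2459  0.0221] yaw 56.98 toolx [ 0.0034 -0.0045 -1.    ] w 0.0613 F [-0.9 -0.2  0.3] j [ -5.  27. -22.   0. -41.  62.]
turn shares [ 0.43 -0.07 -0.02]
shift after turn [-0.04  0.03  0.13]
shift shares now [-0.04  0.03  0.13]
```

Call:
arm_command(
  plan=[
    {"dx": -0.05,"dy": 0,"dz": 0.15,"wx": 0,"wy": -0.05,"wz": 0},
    {"dx": 0,"dy": 0,"dz": 0,"wx": 0,"wy": 0,"wz": 0},
    {"dx": 0,"dy": 0,"dz": 0,"wx": 0,"wy": 0,"wz": 0},
    {"dx": 0,"dy": 0,"dz": 0,"wx": 0,"wy": 0,"wz": 0},
    {"dx": 0,"dy": 0,"dz": 0,"wx": 0,"wy": 0,"wz": 0},
    {"dx": 0,"dy": 0,"dz": 0,"wx": 0,"wy": 0,"wz": 0},
    {"dx": 0,"dy": 0,"dz": 0,"wx": 0,"wy": 0,"wz": 0},
  ],
  fingers=1,
  force=20,
)

```text
time_s: 13.52
tcp_pos: [0.5565, -0.2444, 0.0272]
eef_rot: [-179.0, 89.7, -32.0]
contact_force: [-0.5, -0.1, -0.3]
gripper_width: 0.0297
```

```bash
python3 -c "
from h import *
go(.473,.027,.14,55)"
```

```text
t 13.52 tcp [ 0.5565 -0.2444  0.0272] yaw 57.08 toolx [ 0.0049 -0.0031 -1.    ] w 0.0297 F [-0.5 -0.1 -0.3] j [ -5.  26. -22.   0. -42.  62.]
turn shares [ 0.45 -0.07  0.  ]
shift after turn [-5.64 -8.72 11.2 ]
shift shares now [-5.7  -9.12 10.85]
```

Call:
arm_command(
  plan=[
    {"dx": -0.5,"dy": 0,"dz": 0,"wx": 0,"wy": -0.05,"wz": 0},
    {"dx": -1,"dy": 0,"dz": 0,"wx": 0,"wy": 0,"wz": 0},
    {"dx": -1,"dy": 0,"dz": 0,"wx": 0,"wy": 0,"wz": 0},
    {"dx": -1,"dy": 0,"dz": 0,"wx": 0,"wy": 0,"wz": 0},
    {"dx": -1,"dy": 0,"dz": 0,"wx": 0,"wy": 0,"wz": 0},
    {"dx": -1,"dy": 0,"dz": 0,"wx": 0,"wy": 0,"wz": 0},
    {"dx": -0.5,"dy": -0.4,"dz": 0.5,"wx": 0,"wy": 0,"wz": 0},
    {"dx": 0,"dy": -0.85,"dz": 1,"wx": 0,"wy": 0,"wz": 0},
    {"dx": 0,"dy": -0.85,"dz": 1,"wx": 0,"wy": 0,"wz": 0},
    {"dx": 0,"dy": -0.85,"dz": 1,"wx": 0,"wy": 0,"wz": 0},
    {"dx": 0,"dy": -0.85,"dz": 1,"wx": 0,"wy": 0,"wz": 0},
    {"dx": 0,"dy": -0.85,"dz": 1,"wx": 0,"wy": 0,"wz": 0},
    {"dx": 0,"dy": -0.85,"dz": 1,"wx": 0,"wy": 0,"wz": 0},
    {"dx": 0,"dy": -0.85,"dz": 1,"wx": 0,"wy": 0,"wz": 0},
    {"dx": 0,"dy": -0.85,"dz": 1,"wx": 0,"wy": 0,"wz": 0},
    {"dx": 0,"dy": -0.85,"dz": 1,"wx": 0,"wy": 0,"wz": 0},
    {"dx": 0,"dy": -0.5,"dz": 0.6,"wx": 0,"wy": 0,"wz": 0},
    {"dx": 0,"dy": 0,"dz": 0,"wx": 0,"wy": 0,"wz": 0},
  ],
)

```text
time_s: 15.02
tcp_pos: [0.4696, 0.0224, 0.1499]
eef_rot: [-8.9, 89.8, 137.8]
contact_force: [0.3, -0.9, -0.7]
gripper_width: 0.0297
```

```bash
python3 -c "
from h import *
cap('side','s4')
go(.473,.027,.034,57)
b=cv2.imread('pics/s4.png')[130:300,230:450]
cv2.imwrite('pics/v4.png',cv2.resize(b,None,fx=3,fy=3))"
```

```text
t 15.07 tcp [0.4698 0.0217 0.1499] yaw 56.73 toolx [-0.0032  0.0027 -1.    ] w 0.0295 F [-0.8  0.1 -0.5] j [ 27.   6. -31.  -0. -53.  30.]
turn shares [-0.06  0.05  0.01]
shift after turn [ 5.79 -0.31  0.01]
shift shares now [ 5.79 -0.31 -0.01]
```

View pics/v4.png

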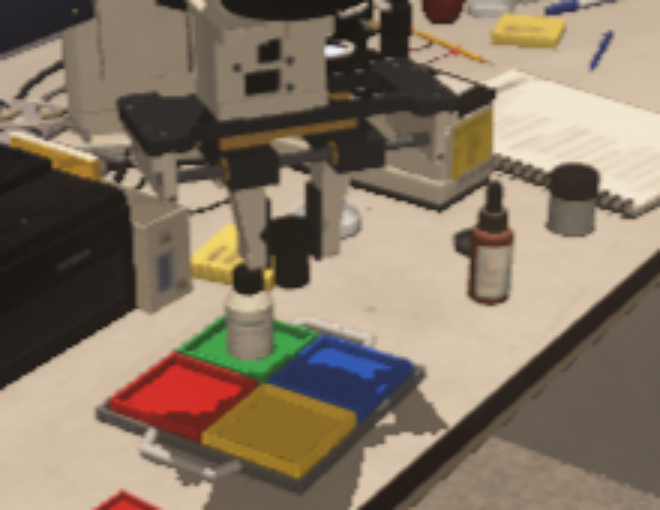

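```bash
python3 -c "
from h import *
z=np.load('pics/s4.npz');d=z['d'];m={k:z[k] for k in ['vertical_fov','cx','cy','R','t']}
v,u=np.nonzero(d>0);P=world('side',u,v,d[v,u],m)
k=(np.hypot(P[:,0]-.4698,P[:,1]-.0217)<.022)&(P[:,2]>.06)&(P[:,2]<.22)
p=z['p'][v,u].astype(int).sum(1)
Q=P[k];Q=Q[p[k]<120];print(len(Q),np.percentile(Q,[0,1,5,95,100],axis=0).round(4))
"
```

```text
351 [[4.519e-01 1.000e-04 1.242e-01]
 [4.522e-01 2.600e-03 1.253e-01]
 [4.531e-01 6.600e-03 1.289e-01]
 [4.745e-01 3.890e-02 1.833e-01]
 [4.798e-01 4.230e-02 2.195e-01]]
```

Call:
arm_command(
  plan=[
    {"dx": 0.5,"dy": -0.3,"dz": 0,"wx": 0,"wy": 0.05,"wz": 0},
    {"dx": 0.9,"dy": 0,"dz": 0,"wx": 0,"wy": 0,"wz": 0},
    {"dx": 0.9,"dy": 0,"dz": 0,"wx": 0,"wy": 0,"wz": 0},
    {"dx": 0.9,"dy": 0,"dz": 0,"wx": 0,"wy": 0,"wz": 0},
    {"dx": 0.8,"dy": 0,"dz": 0,"wx": 0,"wy": 0,"wz": 0},
    {"dx": 0.6,"dy": 0,"dz": 0,"wx": 0,"wy": 0,"wz": 0},
    {"dx": 0.3,"dy": 0,"dz": 0,"wx": 0,"wy": 0,"wz": 0},
    {"dx": 0,"dy": 0,"dz": 0,"wx": 0,"wy": 0,"wz": 0},
  ],
)

```text
time_s: 15.73
tcp_pos: [0.4729, 0.0251, 0.0485]
eef_rot: [-118.8, 89.8, 27.9]
contact_force: [0.7, -0.2, -0.3]
gripper_width: 0.0294
```

```bash
python3 -c "
from h import *
go(.473,.027,.033,57)"
```

```text
t 15.73 tcp [0.4729 0.0251 0.0485] yaw 56.71 toolx [ 0.0029  0.0015 -1.    ] w 0.0294 F [ 0.7 -0.2 -0.3] j [ 27.  14. -38.  -0. -38.  30.]
turn shares [-0.06 -0.02  0.04]
shift after turn [ 0.77 -0.08  0.05]
shift shares now [ 0.77 -0.08  0.05]
```

Call:
arm_command(
  plan=[
    {"dx": 0.35,"dy": -0.08,"dz": 0.05,"wx": 0,"wy": 0,"wz": 0.04},
    {"dx": 0.3,"dy": 0,"dz": 0,"wx": 0,"wy": 0,"wz": 0},
    {"dx": 0.1,"dy": 0,"dz": 0,"wx": 0,"wy": 0,"wz": 0},
    {"dx": 0,"dy": 0,"dz": 0,"wx": 0,"wy": 0,"wz": 0},
  ],
)

```text
time_s: 16.07
tcp_pos: [0.4741, 0.0268, 0.0335]
eef_rot: [-166.2, 89.8, -19.6]
contact_force: [0.0, 0.8, 0.7]
gripper_width: 0.0294
```

```bash
python3 -c "
from h import *
go(.473,.027,.033,57)"
```

```text
t 16.07 tcp [0.4741 0.0268 0.0335] yaw 56.67 toolx [ 0.0028 -0.001  -1.    ] w 0.0294 F [0.  0.8 0.7] j [ 27.  16. -39.   0. -35.  29.]
turn shares [-0.07 -0.04  0.01]
shift after turn [0.03 0.02 0.05]
shift shares now [0.03 0.02 0.05]
```

Nudging down until it stops or the force rises.

Call:
arm_command(
  plan=[
    {"dx": 0.1,"dy": 0,"dz": 0,"wx": 0,"wy": 0,"wz": 0},
    {"dx": 0.05,"dy": 0,"dz": 0,"wx": 0,"wy": 0,"wz": 0},
  ],
)

```text
time_s: 16.23
tcp_pos: [0.4747, 0.0262, 0.033]
eef_rot: [-177.5, 89.7, -30.7]
contact_force: [-4.7, -0.8, 10.7]
gripper_width: 0.0296
```

Call:
arm_command(
  plan=[
    {"dx": 0.1,"dy": 0,"dz": 0,"wx": 0,"wy": 0,"wz": 0},
    {"dx": 0.05,"dy": 0,"dz": 0,"wx": 0,"wy": 0,"wz": 0},
  ],
)

```text
time_s: 16.4
tcp_pos: [0.4752, 0.0258, 0.033]
eef_rot: [-174.3, 89.6, -27.5]
contact_force: [-3.3, -0.3, 5.6]
gripper_width: 0.0294
```

Call:
arm_command(
  plan=[
    {"dx": 0,"dy": 0,"dz": 0,"wx": 0,"wy": 0,"wz": 0},
    {"dx": 0,"dy": 0,"dz": 0,"wx": 0,"wy": 0,"wz": 0},
    {"dx": 0,"dy": 0,"dz": 0,"wx": 0,"wy": 0,"wz": 0},
    {"dx": 0,"dy": 0,"dz": 0,"wx": 0,"wy": 0,"wz": 0},
    {"dx": 0,"dy": 0,"dz": 0,"wx": 0,"wy": 0,"wz": 0},
  ],
  fingers=-0.3,
)

```text
time_s: 16.82
tcp_pos: [0.4767, 0.0265, 0.0351]
eef_rot: [-151.4, 89.4, -4.5]
contact_force: [0.3, 0.0, -0.1]
gripper_width: 0.0552
```

Call:
arm_command(
  plan=[
    {"dx": -0.5,"dy": 0,"dz": 0,"wx": 0,"wy": 0,"wz": 0},
    {"dx": -1,"dy": 0,"dz": 0,"wx": 0,"wy": 0,"wz": 0},
    {"dx": -1,"dy": 0,"dz": 0,"wx": 0,"wy": 0,"wz": 0},
    {"dx": -1,"dy": 0,"dz": 0,"wx": 0,"wy": 0,"wz": 0},
    {"dx": -1,"dy": 0,"dz": 0,"wx": 0,"wy": 0,"wz": 0},
    {"dx": -1,"dy": 0,"dz": 0,"wx": -1,"wy": 0,"wz": 0},
    {"dx": -1,"dy": 0,"dz": 0,"wx": -1,"wy": 0,"wz": 0},
    {"dx": -1,"dy": 0,"dz": 0,"wx": -1,"wy": 0,"wz": 0},
    {"dx": -0.5,"dy": 0,"dz": 0,"wx": -1,"wy": 0,"wz": 0},
    {"dx": 0,"dy": 0,"dz": 0,"wx": -1,"wy": 0,"wz": 0},
    {"dx": 0,"dy": 0,"dz": 0,"wx": -1,"wy": 0,"wz": 0},
    {"dx": 0,"dy": 0,"dz": 0,"wx": -0.6,"wy": 0,"wz": 0},
    {"dx": 0,"dy": 0,"dz": 0,"wx": 0,"wy": 0,"wz": 0},
  ],
  fingers=-1,
)

```text
time_s: 17.9
tcp_pos: [0.4746, 0.0268, 0.2022]
eef_rot: [169.4, 89.6, -12.0]
contact_force: [-0.2, 1.1, -0.1]
gripper_width: 0.0878
```

```bash
python3 -c "
from h import *
cap('scene','c5')
go(.4705,-.3866,.15,90)
b=cv2.imread('pics/c5.png')[180:400,230:480]
cv2.imwrite('pics/v5.png',cv2.resize(b,None,fx=2.6,fy=2.6))"
```

```text
t 17.95 tcp [0.4746 0.0267 0.2021] yaw 88.46 toolx [ 0.0073 -0.0017 -1.    ] w 0.0874 F [ 0.3  0.7 -0.6] j [ 27.   3. -27.   0. -60.  61.]
turn shares [-0.34 -0.09 -0.02]
shift after turn [ 2.61 20.67  0.2 ]
shift shares now [ 2.64 20.66 -0.33]
```

View pics/v5.png

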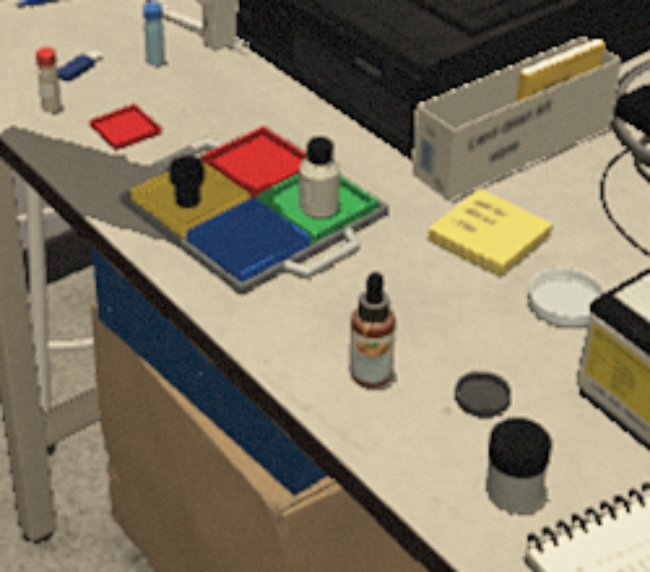

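The eyepiece is upright in yellow and the bottle upright in green. Next is the case.

Call:
arm_command(
  plan=[
    {"dx": 0,"dy": 0.5,"dz": 0,"wx": -0.3,"wy": -0.1,"wz": 0},
    {"dx": 0,"dy": 1,"dz": 0,"wx": 0,"wy": 0,"wz": 0},
    {"dx": 0,"dy": 1,"dz": 0,"wx": 0,"wy": 0,"wz": 0},
    {"dx": 0,"dy": 1,"dz": 0,"wx": 0,"wy": 0,"wz": 0},
    {"dx": 0,"dy": 1,"dz": 0,"wx": 0,"wy": 0,"wz": 0},
    {"dx": 0,"dy": 1,"dz": 0,"wx": 0,"wy": 0,"wz": 0},
    {"dx": 0,"dy": 1,"dz": 0,"wx": 0,"wy": 0,"wz": 0},
    {"dx": 0,"dy": 1,"dz": 0,"wx": 0,"wy": 0,"wz": 0},
    {"dx": 0,"dy": 1,"dz": 0,"wx": 0,"wy": 0,"wz": 0},
    {"dx": 0,"dy": 1,"dz": 0,"wx": 0,"wy": 0,"wz": 0},
    {"dx": 0,"dy": 1,"dz": 0,"wx": 0,"wy": 0,"wz": 0},
    {"dx": 0,"dy": 1,"dz": 0,"wx": 0,"wy": 0,"wz": 0},
    {"dx": 0,"dy": 1,"dz": 0,"wx": 0,"wy": 0,"wz": 0},
    {"dx": 0,"dy": 1,"dz": 0,"wx": 0,"wy": 0,"wz": 0},
    {"dx": 0,"dy": 1,"dz": 0,"wx": 0,"wy": 0,"wz": 0},
    {"dx": 0,"dy": 1,"dz": 0,"wx": 0,"wy": 0,"wz": 0},
    {"dx": 0,"dy": 1,"dz": 0,"wx": 0,"wy": 0,"wz": 0},
    {"dx": 0.3,"dy": 1,"dz": 0,"wx": 0,"wy": 0,"wz": 0},
    {"dx": 0.5,"dy": 1,"dz": 0,"wx": 0,"wy": 0,"wz": 0},
    {"dx": 0.5,"dy": 0.6,"dz": 0,"wx": 0,"wy": 0,"wz": 0},
  ],
)

```text
time_s: 19.62
tcp_pos: [0.4646, -0.3714, 0.1719]
eef_rot: [16.7, 89.6, -165.7]
contact_force: [0.2, 0.2, 0.3]
gripper_width: 0.0876
```

```bash
python3 -c "
from h import *
go(.4705,-.3866,.035,90)"
```

```text
t 19.62 tcp [ 0.4646 -0.3714  0.1719] yaw 87.58 toolx [-0.007  -0.0018 -1.    ] w 0.0876 F [0.2 0.2 0.3] j [-20.  16. -15.   0. -59. 107.]
turn shares [-0.53  0.09 -0.02]
shift after turn [ 6.85  0.76 -0.29]
shift shares now [ 6.85  0.73 -0.37]
```

Call:
arm_command(
  plan=[
    {"dx": 0.5,"dy": 0.6,"dz": -0.3,"wx": -0.4,"wy": 0.1,"wz": 0},
    {"dx": 0.8,"dy": 0.15,"dz": 0,"wx": 0,"wy": 0,"wz": 0},
    {"dx": 1,"dy": 0,"dz": 0,"wx": 0,"wy": 0,"wz": 0},
    {"dx": 1,"dy": 0,"dz": 0,"wx": 0,"wy": 0,"wz": 0},
    {"dx": 0.7,"dy": 0,"dz": 0,"wx": 0,"wy": 0,"wz": 0},
    {"dx": 0.3,"dy": 0,"dz": 0,"wx": 0,"wy": 0,"wz": 0},
    {"dx": 0,"dy": 0,"dz": 0,"wx": 0,"wy": 0,"wz": 0},
  ],
)

```text
time_s: 20.2
tcp_pos: [0.4671, -0.3893, 0.0752]
eef_rot: [-12.6, 89.6, 166.0]
contact_force: [0.1, 0.4, -0.5]
gripper_width: 0.0877
```

```bash
python3 -c "
from h import *
go(.4705,-.3866,.034,90)"
```

```text
t 20.2 tcp [ 0.4671 -0.3893  0.0752] yaw 88.58 toolx [-0.006   0.0015 -1.    ] w 0.0877 F [ 0.1  0.4 -0.5] j [-21.  23. -19.   0. -48. 110.]
turn shares [-0.31  0.08  0.02]
shift after turn [ 2.06 -0.14 -0.17]
shift shares now [ 2.06 -0.14 -0.18]
```

Call:
arm_command(
  plan=[
    {"dx": 0.5,"dy": -0.14,"dz": -0.18,"wx": -0.2,"wy": 0.08,"wz": 0},
    {"dx": 0.7,"dy": 0,"dz": 0,"wx": 0,"wy": 0,"wz": 0},
    {"dx": 0.6,"dy": 0,"dz": 0,"wx": 0,"wy": 0,"wz": 0},
    {"dx": 0.3,"dy": 0,"dz": 0,"wx": 0,"wy": 0,"wz": 0},
    {"dx": 0.1,"dy": 0,"dz": 0,"wx": 0,"wy": 0,"wz": 0},
    {"dx": 0,"dy": 0,"dz": 0,"wx": 0,"wy": 0,"wz": 0},
  ],
)

```text
time_s: 20.7
tcp_pos: [0.4733, -0.3868, 0.0328]
eef_rot: [169.7, 89.8, -10.9]
contact_force: [-0.7, -1.4, -0.5]
gripper_width: 0.0881
```

```bash
python3 -c "
from h import *
go(.4705,-.3866,.034,90)"
```

```text
t 20.7 tcp [ 0.4733 -0.3868  0.0328] yaw 89.43 toolx [ 3.4e-03 -7.0e-04 -1.0e+00] w 0.0881 F [-0.7 -1.4 -0.5] j [-21.  26. -21.  -0. -43. 110.]
turn shares [-0.12 -0.04 -0.01]
shift after turn [-0.06 -0.01  0.14]
shift shares now [-0.06 -0.01  0.14]
```

Call:
arm_command(
  plan=[
    {"dx": 0,"dy": 0,"dz": 0.14,"wx": 0,"wy": 0,"wz": 0},
    {"dx": 0,"dy": 0,"dz": 0,"wx": 0,"wy": 0,"wz": 0},
    {"dx": 0,"dy": 0,"dz": 0,"wx": 0,"wy": 0,"wz": 0},
    {"dx": 0,"dy": 0,"dz": 0,"wx": 0,"wy": 0,"wz": 0},
    {"dx": 0,"dy": 0,"dz": 0,"wx": 0,"wy": 0,"wz": 0},
    {"dx": 0,"dy": 0,"dz": 0,"wx": 0,"wy": 0,"wz": 0},
    {"dx": 0,"dy": 0,"dz": 0,"wx": 0,"wy": 0,"wz": 0},
    {"dx": 0,"dy": 0,"dz": 0,"wx": 0,"wy": 0,"wz": 0},
    {"dx": 0,"dy": 0,"dz": 0,"wx": 0,"wy": 0,"wz": 0},
  ],
  fingers=1,
  force=30,
)

```text
time_s: 21.45
tcp_pos: [0.4721, -0.3877, 0.0369]
eef_rot: [160.4, 89.5, -20.2]
contact_force: [0.5, 0.7, -0.1]
gripper_width: 0.0421
```

```bash
python3 -c "
from h import *
go(.5545,.036,.20,90)"
```

```text
t 21.45 tcp [ 0.4721 -0.3877  0.0369] yaw 89.43 toolx [ 0.0085 -0.0031 -1.    ] w 0.0421 F [ 0.5  0.7 -0.1] j [-21.  26. -21.  -0. -43. 111.]
turn shares [-0.12 -0.11 -0.04]
shift after turn [ -8.16 -21.18  -4.12]
shift shares now [ -8.19 -21.2   -3.98]
```

Call:
arm_command(
  plan=[
    {"dx": -0.5,"dy": 0,"dz": 0,"wx": -0.1,"wy": -0.1,"wz": 0},
    {"dx": -1,"dy": 0,"dz": 0,"wx": 0,"wy": 0,"wz": 0},
    {"dx": -1,"dy": 0,"dz": 0,"wx": 0,"wy": 0,"wz": 0},
    {"dx": -1,"dy": 0,"dz": 0,"wx": 0,"wy": 0,"wz": 0},
    {"dx": -1,"dy": 0,"dz": 0,"wx": 0,"wy": 0,"wz": 0},
    {"dx": -1,"dy": 0,"dz": 0,"wx": 0,"wy": 0,"wz": 0},
    {"dx": -1,"dy": 0,"dz": 0,"wx": 0,"wy": 0,"wz": 0},
    {"dx": -0.7,"dy": -0.5,"dz": -0.1,"wx": 0,"wy": 0,"wz": 0},
    {"dx": -0.3,"dy": -1,"dz": -0.2,"wx": 0,"wy": 0,"wz": 0},
    {"dx": 0,"dy": -1,"dz": -0.2,"wx": 0,"wy": 0,"wz": 0},
    {"dx": 0,"dy": -1,"dz": -0.2,"wx": 0,"wy": 0,"wz": 0},
    {"dx": 0,"dy": -1,"dz": -0.2,"wx": 0,"wy": 0,"wz": 0},
    {"dx": 0,"dy": -1,"dz": -0.2,"wx": 0,"wy": 0,"wz": 0},
    {"dx": 0,"dy": -1,"dz": -0.2,"wx": 0,"wy": 0,"wz": 0},
    {"dx": 0,"dy": -1,"dz": -0.2,"wx": 0,"wy": 0,"wz": 0},
    {"dx": 0,"dy": -1,"dz": -0.2,"wx": 0,"wy": 0,"wz": 0},
    {"dx": 0,"dy": -1,"dz": -0.2,"wx": 0,"wy": 0,"wz": 0},
    {"dx": 0,"dy": -1,"dz": -0.2,"wx": 0,"wy": 0,"wz": 0},
    {"dx": 0,"dy": -1,"dz": -0.2,"wx": 0,"wy": 0,"wz": 0},
    {"dx": 0,"dy": -1,"dz": -0.2,"wx": 0,"wy": 0,"wz": 0},
  ],
)

```text
time_s: 23.12
tcp_pos: [0.5199, -0.1283, 0.1892]
eef_rot: [-12.6, 89.5, 166.8]
contact_force: [-0.0, 0.8, -1.2]
gripper_width: 0.0416
```

```bash
python3 -c "
from h import *
go(.5545,.036,.15,90)"
```

```text
t 23.12 tcp [ 0.5199 -0.1283  0.1892] yaw 89.43 toolx [-0.009   0.0021 -1.    ] w 0.0416 F [-0.   0.8 -1.2] j [  7.  10. -20.  -0. -60.  83.]
turn shares [-0.13  0.11  0.03]
shift after turn [ 1.96 -8.22 -1.73]
shift shares now [ 1.96 -8.23 -1.67]
```

Call:
arm_command(
  plan=[
    {"dx": 0,"dy": -1,"dz": -0.2,"wx": -0.1,"wy": 0.1,"wz": 0},
    {"dx": 0,"dy": -1,"dz": -0.2,"wx": 0,"wy": 0,"wz": 0},
    {"dx": 0,"dy": -1,"dz": -0.2,"wx": 0,"wy": 0,"wz": 0},
    {"dx": 0,"dy": -1,"dz": -0.2,"wx": 0,"wy": 0,"wz": 0},
    {"dx": 0,"dy": -1,"dz": -0.2,"wx": 0,"wy": 0,"wz": 0},
    {"dx": 0.3,"dy": -1,"dz": -0.2,"wx": 0,"wy": 0,"wz": 0},
    {"dx": 0.5,"dy": -1,"dz": -0.2,"wx": 0,"wy": 0,"wz": 0},
    {"dx": 0.6,"dy": -0.6,"dz": -0.2,"wx": 0,"wy": 0,"wz": 0},
    {"dx": 0.6,"dy": 0,"dz": 0,"wx": 0,"wy": 0,"wz": 0},
    {"dx": 0,"dy": 0,"dz": 0,"wx": 0,"wy": 0,"wz": 0},
  ],
)

```text
time_s: 23.95
tcp_pos: [0.5523, 0.0359, 0.1475]
eef_rot: [-76.0, 89.8, 104.1]
contact_force: [-0.1, -0.5, -1.1]
gripper_width: 0.0416
```

```bash
python3 -c "
from h import *
cap('side','s6')
go(.5545,.036,.044,90)
s=r.get_state()['tcp_pos']
z=np.load('pics/s6.npz');d=z['d'];m={k:z[k] for k in ['vertical_fov','cx','cy','R','t']}
v,u=np.nonzero(d>0);P=world('side',u,v,d[v,u],m)
k=(np.hypot(P[:,0]-s[0],P[:,1]-s[1])<.022)&(P[:,2]>.05)&(P[:,2]<.22)
print(np.percentile(P[k],[0,1,5,95],axis=0).round(4))
b=cv2.imread('pics/s6.png')[130:300,230:450]
cv2.imwrite('pics/v6.png',cv2.resize(b,None,fx=3,fy=3))"
```

```text
t 24.0 tcp [0.553  0.0358 0.1486] yaw 90.11 toolx [ 3.0e-04  3.6e-03 -1.0e+00] w 0.0414 F [ 0.3  0.3 -1.2] j [ 24.  14. -22.  -0. -55.  66.]
turn shares [ 0.02 -0.    0.05]
shift after turn [ 5.23 -0.01 -0.08]
shift shares now [ 5.23  0.01 -0.08]
[[0.5311 0.0138 0.1107]
 [0.5312 0.0145 0.1113]
 [0.5317 0.0198 0.1138]
 [0.5581 0.0548 0.1648]]
```

View pics/v6.png

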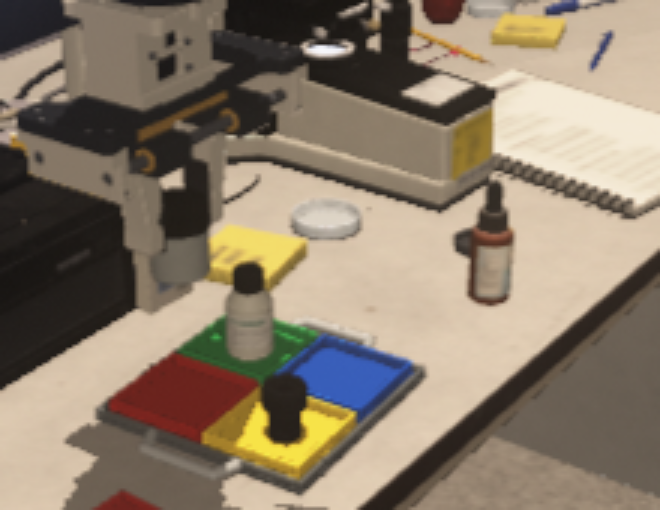

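Call:
arm_command(
  plan=[
    {"dx": 0.5,"dy": 0,"dz": -0.08,"wx": 0,"wy": 0,"wz": 0.05},
    {"dx": 0.9,"dy": 0,"dz": 0,"wx": 0,"wy": 0,"wz": 0},
    {"dx": 0.9,"dy": 0,"dz": 0,"wx": 0,"wy": 0,"wz": 0},
    {"dx": 0.9,"dy": 0,"dz": 0,"wx": 0,"wy": 0,"wz": 0},
    {"dx": 0.7,"dy": 0,"dz": 0,"wx": 0,"wy": 0,"wz": 0},
    {"dx": 0.4,"dy": 0,"dz": 0,"wx": 0,"wy": 0,"wz": 0},
    {"dx": 0,"dy": 0,"dz": 0,"wx": 0,"wy": 0,"wz": 0},
  ],
)

```text
time_s: 24.58
tcp_pos: [0.5577, 0.0335, 0.0619]
eef_rot: [-177.9, 89.6, 2.0]
contact_force: [-0.3, -0.9, -1.6]
gripper_width: 0.0417
```

```bash
python3 -c "
from h import *
go(.5545,.036,.045,90)"
```

```text
t 24.58 tcp [0.5577 0.0335 0.0619] yaw 89.94 toolx [ 7.6e-03  3.0e-04 -1.0e+00] w 0.0417 F [-0.3 -0.9 -1.6] j [ 24.  20. -27.   0. -43.  66.]
turn shares [-0.01 -0.09  0.  ]
shift after turn [ 0.85 -0.12  0.16]
shift shares now [ 0.84 -0.12  0.17]
```

Call:
arm_command(
  plan=[
    {"dx": 0.35,"dy": -0.1,"dz": 0.15,"wx": 0,"wy": -0.1,"wz": 0},
    {"dx": 0.3,"dy": 0,"dz": 0,"wx": 0,"wy": 0,"wz": 0},
    {"dx": 0.1,"dy": 0,"dz": 0,"wx": 0,"wy": 0,"wz": 0},
    {"dx": 0,"dy": 0,"dz": 0,"wx": 0,"wy": 0,"wz": 0},
  ],
)

```text
time_s: 24.92
tcp_pos: [0.5559, 0.0354, 0.0473]
eef_rot: [-149.9, 89.9, 30.0]
contact_force: [0.7, 0.4, -0.6]
gripper_width: 0.0417
```

Call:
arm_command(
  plan=[
    {"dx": 0.1,"dy": 0,"dz": 0,"wx": 0,"wy": 0,"wz": 0},
    {"dx": 0.05,"dy": 0,"dz": 0,"wx": 0,"wy": 0,"wz": 0},
  ],
)

```text
time_s: 25.08
tcp_pos: [0.5566, 0.0356, 0.045]
eef_rot: [-156.9, 89.8, 23.1]
contact_force: [-0.3, -0.5, -0.9]
gripper_width: 0.0421
```

Call:
arm_command(
  plan=[
    {"dx": 0.1,"dy": 0,"dz": 0,"wx": 0,"wy": 0,"wz": 0},
    {"dx": 0.05,"dy": 0,"dz": 0,"wx": 0,"wy": 0,"wz": 0},
  ],
)

```text
time_s: 25.25
tcp_pos: [0.5573, 0.0358, 0.0438]
eef_rot: [-164.3, 89.7, 15.7]
contact_force: [-7.1, -0.3, 14.9]
gripper_width: 0.0418
```

Call:
arm_command(
  plan=[
    {"dx": 0.05,"dy": 0,"dz": 0,"wx": 0,"wy": 0,"wz": 0},
  ],
)

```text
time_s: 25.33
tcp_pos: [0.5573, 0.0358, 0.0439]
eef_rot: [-166.7, 89.7, 13.3]
contact_force: [-4.2, 0.4, 9.1]
gripper_width: 0.0418
```

Call:
arm_command(
  plan=[
    {"dx": 0,"dy": 0,"dz": 0,"wx": 0,"wy": 0,"wz": 0},
    {"dx": 0,"dy": 0,"dz": 0,"wx": 0,"wy": 0,"wz": 0},
    {"dx": 0,"dy": 0,"dz": 0,"wx": 0,"wy": 0,"wz": 0},
    {"dx": 0,"dy": 0,"dz": 0,"wx": 0,"wy": 0,"wz": 0},
  ],
  fingers=-0.35,
)

```text
time_s: 25.67
tcp_pos: [0.5583, 0.0362, 0.0453]
eef_rot: [-165.0, 89.5, 15.0]
contact_force: [0.5, -0.6, 0.7]
gripper_width: 0.0579
```

Call:
arm_command(
  plan=[
    {"dx": -0.5,"dy": 0,"dz": 0,"wx": 0,"wy": 0,"wz": 0},
    {"dx": -1,"dy": 0,"dz": 0,"wx": 0,"wy": 0,"wz": 0},
    {"dx": -1,"dy": 0,"dz": 0,"wx": 0,"wy": 0,"wz": 0},
    {"dx": -1,"dy": 0,"dz": 0,"wx": 0,"wy": 0,"wz": 0},
    {"dx": -1,"dy": 0,"dz": 0,"wx": 0,"wy": 0,"wz": 0},
    {"dx": -1,"dy": -0.2,"dz": 0,"wx": 0,"wy": 0,"wz": 0},
    {"dx": -0.4,"dy": -0.7,"dz": 0,"wx": 0,"wy": 0,"wz": 0},
    {"dx": 0,"dy": -1,"dz": -0.1,"wx": 0,"wy": 0,"wz": 0},
    {"dx": 0,"dy": -1,"dz": -0.1,"wx": 0,"wy": 0,"wz": 0},
    {"dx": 0,"dy": -1,"dz": -0.1,"wx": 0,"wy": 0,"wz": 0},
    {"dx": 0,"dy": -1,"dz": -0.1,"wx": 0,"wy": 0,"wz": 0},
    {"dx": 0,"dy": -1,"dz": -0.1,"wx": 0,"wy": 0,"wz": 0},
    {"dx": 0,"dy": -1,"dz": -0.1,"wx": 0,"wy": 0,"wz": 0},
    {"dx": 0,"dy": -1,"dz": -0.1,"wx": 0,"wy": 0,"wz": 0},
    {"dx": 0,"dy": -1,"dz": -0.1,"wx": 0,"wy": 0,"wz": 0},
    {"dx": 0,"dy": -1,"dz": -0.1,"wx": 0,"wy": 0,"wz": 0},
    {"dx": 0,"dy": -0.5,"dz": -0.1,"wx": 0,"wy": 0,"wz": 0},
    {"dx": 0,"dy": 0,"dz": 0,"wx": 0,"wy": 0,"wz": 0},
  ],
)

```text
time_s: 27.17
tcp_pos: [0.5762, 0.258, 0.1772]
eef_rot: [-157.7, 89.4, 22.2]
contact_force: [-0.6, 0.1, -0.2]
gripper_width: 0.059
```

```bash
python3 -c "
from h import *
cap('scene','c7');cap('side','s7')
go(.586,.2548,.037,90)
b=cv2.imread('pics/c7.png')[160:340,220:440];a=cv2.imread('pics/s7.png')[180:360,150:400]
cv2.imwrite('pics/v7.png',np.vstack([cv2.resize(b,(430,300)),cv2.resize(a,(430,300))]))"
```

```text
t 27.27 tcp [0.5758 0.2562 0.1771] yaw 89.87 toolx [ 0.0095  0.0038 -0.9999] w 0.0593 F [-0.2 -0.4 -0.2] j [ 42.  19. -11.   0. -60.  48.]
turn shares [-0.03 -0.12  0.05]
shift after turn [ 7.    0.07 -0.51]
shift shares now [ 7.01  0.1  -0.44]
```

View pics/v7.png

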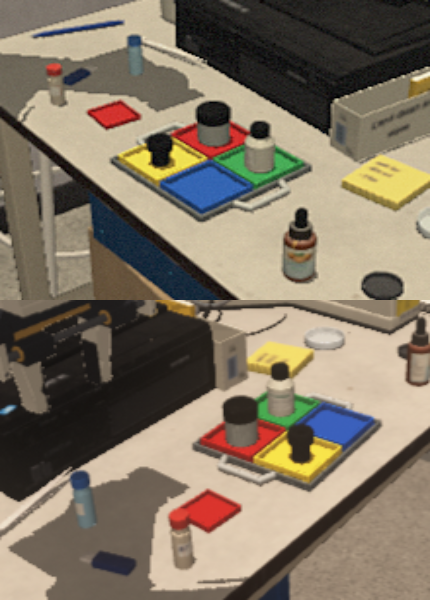

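The case is upright in red. The blue-capped vial is untouched at scene (289,193). Descending on it now.

Call:
arm_command(
  plan=[
    {"dx": 0.4,"dy": 0.1,"dz": -0.45,"wx": 0,"wy": -0.12,"wz": 0.05},
    {"dx": 0.8,"dy": 0,"dz": 0,"wx": 0,"wy": 0,"wz": 0},
    {"dx": 0.9,"dy": 0,"dz": 0,"wx": 0,"wy": 0,"wz": 0},
    {"dx": 0.6,"dy": 0,"dz": 0,"wx": 0,"wy": 0,"wz": 0},
    {"dx": 0,"dy": 0,"dz": 0,"wx": 0,"wy": 0,"wz": 0},
  ],
)

```text
time_s: 27.68
tcp_pos: [0.5866, 0.2498, 0.1216]
eef_rot: [-16.9, 90.0, 162.8]
contact_force: [0.6, -0.2, -1.8]
gripper_width: 0.0592
```

```bash
python3 -c "
from h import *
go(.586,.2548,.034,90)"
```

```text
t 27.68 tcp [0.5866 0.2498 0.1216] yaw 89.69 toolx [-6.e-04  2.e-04 -1.e+00] w 0.0592 F [ 0.6 -0.2 -1.8] j [ 41.  22. -13.  -0. -55.  49.]
turn shares [-0.07  0.01  0.  ]
shift after turn [ 4.38 -0.25  0.03]
shift shares now [ 4.38 -0.25  0.03]
```

Call:
arm_command(
  plan=[
    {"dx": 0.3,"dy": -0.25,"dz": 0,"wx": 0,"wy": 0,"wz": 0},
    {"dx": 0.8,"dy": 0,"dz": 0,"wx": 0,"wy": 0,"wz": 0},
    {"dx": 0.9,"dy": 0,"dz": 0,"wx": 0,"wy": 0,"wz": 0},
    {"dx": 0.9,"dy": 0,"dz": 0,"wx": 0,"wy": 0,"wz": 0},
    {"dx": 0.8,"dy": 0,"dz": 0,"wx": 0,"wy": 0,"wz": 0},
    {"dx": 0.5,"dy": 0,"dz": 0,"wx": 0,"wy": 0,"wz": 0},
    {"dx": 0.2,"dy": 0,"dz": 0,"wx": 0,"wy": 0,"wz": 0},
    {"dx": 0,"dy": 0,"dz": 0,"wx": 0,"wy": 0,"wz": 0},
  ],
)

```text
time_s: 28.35
tcp_pos: [0.5912, 0.2531, 0.0328]
eef_rot: [-146.3, 89.8, 33.2]
contact_force: [-0.2, -0.0, -0.1]
gripper_width: 0.0591
```

```bash
python3 -c "
from h import *
go(.586,.2548,.034,90)"
```

```text
t 28.35 tcp [0.5912 0.2531 0.0328] yaw 89.43 toolx [ 0.0033  0.0021 -1.    ] w 0.0591 F [-0.2 -0.  -0.1] j [ 41.  28. -17.   0. -45.  49.]
turn shares [-0.13 -0.04  0.03]
shift after turn [-0.06 -0.08  0.26]
shift shares now [-0.06 -0.08  0.26]
```

Call:
arm_command(
  plan=[
    {"dx": 0,"dy": -0.08,"dz": 0.25,"wx": -0.1,"wy": 0,"wz": 0},
    {"dx": 0,"dy": 0,"dz": 0,"wx": 0,"wy": 0,"wz": 0},
  ],
)

```text
time_s: 28.52
tcp_pos: [0.5866, 0.255, 0.0338]
eef_rot: [-148.3, 89.7, 31.6]
contact_force: [-0.2, -0.5, -0.0]
gripper_width: 0.059
```

Call:
arm_command(
  plan=[
    {"dx": 0,"dy": 0,"dz": 0,"wx": 0,"wy": 0,"wz": 0},
    {"dx": 0,"dy": 0,"dz": 0,"wx": 0,"wy": 0,"wz": 0},
    {"dx": 0,"dy": 0,"dz": 0,"wx": 0,"wy": 0,"wz": 0},
    {"dx": 0,"dy": 0,"dz": 0,"wx": 0,"wy": 0,"wz": 0},
    {"dx": 0,"dy": 0,"dz": 0,"wx": 0,"wy": 0,"wz": 0},
    {"dx": 0,"dy": 0,"dz": 0,"wx": 0,"wy": 0,"wz": 0},
    {"dx": 0,"dy": 0,"dz": 0,"wx": 0,"wy": 0,"wz": 0},
    {"dx": 0,"dy": 0,"dz": 0,"wx": 0,"wy": 0,"wz": 0},
  ],
  fingers=1,
  force=10,
)

```text
time_s: 29.18
tcp_pos: [0.5882, 0.2568, 0.0381]
eef_rot: [-145.4, 89.3, 34.6]
contact_force: [-0.3, 0.1, -0.9]
gripper_width: 0.0194
```

```bash
python3 -c "
from h import *
go(.479,-.053,.2,90)"
```

```text
t 29.18 tcp [0.5882 0.2568 0.0381] yaw 89.98 toolx [ 0.0094  0.0065 -0.9999] w 0.0194 F [-0.3  0.1 -0.9] j [ 41.  28. -17.   0. -45.  49.]
turn shares [-0.   -0.12  0.08]
shift after turn [-8.09 15.49  5.46]
shift shares now [-8.25 15.44  5.38]
```

Call:
arm_command(
  plan=[
    {"dx": -0.4,"dy": 0,"dz": 0,"wx": 0,"wy": -0.1,"wz": 0.08},
    {"dx": -0.9,"dy": 0,"dz": 0,"wx": 0,"wy": 0,"wz": 0},
    {"dx": -1,"dy": 0,"dz": 0,"wx": 0,"wy": 0,"wz": 0},
    {"dx": -1,"dy": 0,"dz": 0,"wx": 0,"wy": 0,"wz": 0},
    {"dx": -1,"dy": 0,"dz": 0,"wx": 0,"wy": 0,"wz": 0},
    {"dx": -1,"dy": 0,"dz": 0,"wx": 0,"wy": 0,"wz": 0},
    {"dx": -1,"dy": 0.3,"dz": 0.1,"wx": 0,"wy": 0,"wz": 0},
    {"dx": -0.5,"dy": 0.7,"dz": 0.25,"wx": 0,"wy": 0,"wz": 0},
    {"dx": 0,"dy": 1,"dz": 0.35,"wx": 0,"wy": 0,"wz": 0},
    {"dx": 0,"dy": 1,"dz": 0.35,"wx": 0,"wy": 0,"wz": 0},
    {"dx": 0,"dy": 1,"dz": 0.35,"wx": 0,"wy": 0,"wz": 0},
    {"dx": 0,"dy": 1,"dz": 0.35,"wx": 0,"wy": 0,"wz": 0},
    {"dx": 0,"dy": 1,"dz": 0.35,"wx": 0,"wy": 0,"wz": 0},
    {"dx": 0,"dy": 1,"dz": 0.35,"wx": 0,"wy": 0,"wz": 0},
    {"dx": 0,"dy": 1,"dz": 0.35,"wx": 0,"wy": 0,"wz": 0},
    {"dx": 0,"dy": 1,"dz": 0.35,"wx": 0,"wy": 0,"wz": 0},
    {"dx": 0,"dy": 1,"dz": 0.35,"wx": 0,"wy": 0,"wz": 0},
    {"dx": 0,"dy": 1,"dz": 0.35,"wx": 0,"wy": 0,"wz": 0},
    {"dx": 0,"dy": 1,"dz": 0.35,"wx": 0,"wy": 0,"wz": 0},
    {"dx": 0,"dy": 1,"dz": 0.35,"wx": 0,"wy": 0,"wz": 0},
  ],
)

```text
time_s: 30.85
tcp_pos: [0.4832, -0.0211, 0.1744]
eef_rot: [25.7, 89.4, -154.3]
contact_force: [-0.4, -0.7, -0.4]
gripper_width: 0.0196
```

```bash
python3 -c "
from h import *
go(.479,-.054,.17,90)"
```

```text
t 30.85 tcp [ 0.4832 -0.0211  0.1744] yaw 89.99 toolx [-0.0089 -0.0043 -1.    ] w 0.0196 F [-0.4 -0.7 -0.4] j [ 21.   6. -28.   0. -57.  69.]
turn shares [-0.    0.11 -0.05]
shift after turn [0.22 1.64 0.21]
shift shares now [0.23 1.64 0.21]
```

Call:
arm_command(
  plan=[
    {"dx": 0,"dy": 0.7,"dz": 0.1,"wx": 0,"wy": 0.1,"wz": -0.05},
    {"dx": 0,"dy": 0.5,"dz": 0,"wx": 0,"wy": 0,"wz": 0},
    {"dx": 0.4,"dy": 0.1,"dz": 0,"wx": 0,"wy": 0,"wz": 0},
    {"dx": 0.7,"dy": 0,"dz": 0,"wx": 0,"wy": 0,"wz": 0},
    {"dx": 0.4,"dy": 0,"dz": 0,"wx": 0,"wy": 0,"wz": 0},
    {"dx": 0,"dy": 0,"dz": 0,"wx": 0,"wy": 0,"wz": 0},
  ],
)

```text
time_s: 31.35
tcp_pos: [0.4759, -0.0537, 0.1414]
eef_rot: [-10.1, 89.9, 169.5]
contact_force: [-0.7, -0.3, -0.7]
gripper_width: 0.0195
```

```bash
python3 -c "
from h import *
cap('side','s8')
go(.479,-.054,.045,90)
s=r.get_state()['tcp_pos']
z=np.load('pics/s8.npz');d=z['d'];m={k:z[k] for k in ['vertical_fov','cx','cy','R','t']}
v,u=np.nonzero(d>0);P=world('side',u,v,d[v,u],m)
k=(np.hypot(P[:,0]-s[0],P[:,1]-s[1])<.012)&(P[:,2]>.05)&(P[:,2]<.22)
print(np.percentile(P[k],[0,1,5,95],axis=0).round(4))
b=cv2.imread('pics/s8.png')[130:300,230:450]
cv2.imwrite('pics/v8.png',cv2.resize(b,None,fx=3,fy=3))"
```

```text
t 31.4 tcp [ 0.4761 -0.0536  0.1419] yaw 89.65 toolx [-2.e-03  2.e-04 -1.e+00] w 0.0195 F [ 0.4 -0.2 -0.7] j [ 17.   7. -31.  -0. -52.  73.]
turn shares [-0.08  0.02  0.  ]
shift after turn [ 4.85  0.02 -0.14]
shift shares now [ 4.85  0.02 -0.15]
[[ 0.4642 -0.0652  0.1036]
 [ 0.4643 -0.065   0.1047]
 [ 0.4646 -0.0629  0.1075]
 [ 0.4782 -0.0449  0.1692]]
```

View pics/v8.png

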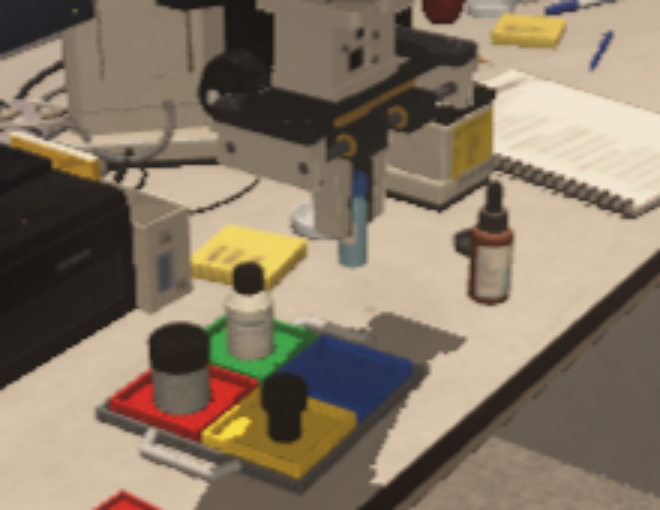

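Call:
arm_command(
  plan=[
    {"dx": 0.4,"dy": 0,"dz": -0.1,"wx": 0,"wy": 0,"wz": 0},
    {"dx": 0.9,"dy": 0,"dz": 0,"wx": 0,"wy": 0,"wz": 0},
    {"dx": 0.9,"dy": 0,"dz": 0,"wx": 0,"wy": 0,"wz": 0},
    {"dx": 0.9,"dy": 0,"dz": 0,"wx": 0,"wy": 0,"wz": 0},
    {"dx": 0.7,"dy": 0,"dz": 0,"wx": 0,"wy": 0,"wz": 0},
    {"dx": 0.4,"dy": 0,"dz": 0,"wx": 0,"wy": 0,"wz": 0},
    {"dx": 0,"dy": 0,"dz": 0,"wx": 0,"wy": 0,"wz": 0},
  ],
)

```text
time_s: 31.98
tcp_pos: [0.4825, -0.0506, 0.0547]
eef_rot: [-166.8, 89.8, 13.1]
contact_force: [-0.4, -0.2, -0.2]
gripper_width: 0.0195
```

```bash
python3 -c "
from h import *
go(.479,-.054,.045,90)"
```

```text
t 31.98 tcp [ 0.4825 -0.0506  0.0547] yaw 89.94 toolx [ 3.e-03  7.e-04 -1.e+00] w 0.0195 F [-0.4 -0.2 -0.2] j [ 17.  15. -36.   0. -39.  73.]
turn shares [-0.01 -0.04  0.01]
shift after turn [0.48 0.17 0.17]
shift shares now [0.48 0.17 0.17]
```

Call:
arm_command(
  plan=[
    {"dx": 0.25,"dy": 0.15,"dz": 0.15,"wx": 0,"wy": 0,"wz": 0},
    {"dx": 0.15,"dy": 0,"dz": 0,"wx": 0,"wy": -0.05,"wz": 0},
    {"dx": 0,"dy": 0,"dz": 0,"wx": 0,"wy": 0,"wz": 0},
  ],
)

```text
time_s: 32.23
tcp_pos: [0.4803, -0.0531, 0.0467]
eef_rot: [-49.6, 90.0, 130.4]
contact_force: [-0.6, 0.1, -0.4]
gripper_width: 0.0191
```

Call:
arm_command(
  plan=[
    {"dx": 0.1,"dy": 0,"dz": 0,"wx": 0,"wy": 0,"wz": 0},
    {"dx": 0.05,"dy": 0,"dz": 0,"wx": 0,"wy": 0,"wz": 0},
  ],
)

```text
time_s: 32.4
tcp_pos: [0.4812, -0.0531, 0.0449]
eef_rot: [-147.5, 89.9, 32.5]
contact_force: [-3.2, 1.0, 9.6]
gripper_width: 0.0192
```

Contact, with about 10 N showing. Releasing and lifting straight up.

Call:
arm_command(
  plan=[
    {"dx": 0,"dy": 0,"dz": 0,"wx": 0,"wy": 0,"wz": 0},
    {"dx": 0,"dy": 0,"dz": 0,"wx": 0,"wy": 0,"wz": 0},
    {"dx": 0,"dy": 0,"dz": 0,"wx": 0,"wy": 0,"wz": 0},
    {"dx": 0,"dy": 0,"dz": 0,"wx": 0,"wy": 0,"wz": 0},
    {"dx": 0,"dy": 0,"dz": 0,"wx": 0,"wy": 0,"wz": 0},
  ],
  fingers=0,
)

```text
time_s: 32.82
tcp_pos: [0.4826, -0.0529, 0.0466]
eef_rot: [-160.7, 89.7, 19.3]
contact_force: [-0.7, 0.0, -0.3]
gripper_width: 0.0424
```

Call:
arm_command(
  plan=[
    {"dx": -0.4,"dy": 0,"dz": 0,"wx": 0,"wy": 0,"wz": 0},
    {"dx": -1,"dy": 0,"dz": 0,"wx": 0,"wy": 0,"wz": 0},
    {"dx": -1,"dy": 0,"dz": 0,"wx": 0,"wy": 0,"wz": 0},
    {"dx": -1,"dy": 0,"dz": 0,"wx": 0,"wy": 0,"wz": 0},
    {"dx": -1,"dy": 0,"dz": 0,"wx": 0,"wy": 0,"wz": 0},
    {"dx": -1,"dy": 0,"dz": 0,"wx": 0,"wy": 0,"wz": 0},
    {"dx": -1,"dy": 0,"dz": 0,"wx": 0,"wy": 0,"wz": 0},
    {"dx": -1,"dy": 0,"dz": 0,"wx": 0,"wy": 0,"wz": 0},
    {"dx": -0.5,"dy": 0,"dz": 0,"wx": 0,"wy": 0,"wz": 0},
    {"dx": 0,"dy": 0,"dz": 0,"wx": 0,"wy": 0,"wz": 0},
    {"dx": 0,"dy": 0,"dz": 0,"wx": 0,"wy": 0,"wz": 0},
    {"dx": 0,"dy": 0,"dz": 0,"wx": 0,"wy": 0,"wz": 0},
  ],
)

```text
time_s: 33.82
tcp_pos: [0.4799, -0.0539, 0.2175]
eef_rot: [-164.5, 89.6, 15.5]
contact_force: [-0.1, -0.3, -0.7]
gripper_width: 0.0438
```

```bash
python3 - <<'E'
from h import *
from scipy.optimize import least_squares
cap('scene','c9');cap('side','s9')
go(.479,-.054,.2,90)
b=cv2.imread('pics/c9.png')[160:340,220:440];a=cv2.imread('pics/s9.png')[180:360,150:440]
cv2.imwrite('pics/v9.png',np.vstack([cv2.resize(b,None,fx=2,fy=1.65),cv2.resize(a,(440,290))]))
objs=dict(bottle=(.56,-.048,.0175,.02,.045,.068),eye=(.474,.027,.016,.031,.045,.04),case=(.556,.036,.021,.043,.058,.053),bvial=(.481,-.053,.01,.02,.068,.064),rvial=(.4556,.2425,.01,.005,.06,0),drop=(.4647,-.2355,.0165,.005,.045,0))
for q,(x,y,R,lo,hi,h) in objs.items():
  for n,f in [('scene','c9'),('side','s9')]:
    z=np.load(f'pics/{f}.npz'); d=z['d']; m={k:z[k] for k in ['vertical_fov','cx','cy','R','t']}
    v,u=np.nonzero(d>0); P=world(n,u,v,d[v,u],m)
    near=np.hypot(P[:,0]-x,P[:,1]-y)<R+.01
    Q=P[near&(P[:,2]>lo)&(P[:,2]<hi)]
    if len(Q)<10: print(q,n,'few',len(Q)); continue
    s=least_squares(lambda c:np.hypot(Q[:,0]-c[0],Q[:,1]-c[1])-R,[x,y],loss='soft_l1',f_scale=.001)
    print(q,n,len(Q),s.x.round(4),'res',np.median(abs(s.fun)).round(4),'top',np.percentile(P[near&(P[:,2]<.13)][:,2],99).round(4),'expect',h+.007)
E
```

```text
t 33.92 tcp [ 0.4796 -0.054   0.2168] yaw 90.03 toolx [ 0.0047  0.0014 -1.    ] w 0.0436 F [-0.7 -0.4 -0.4] j [ 17.   3. -25.   0. -62.  73.]
turn shares [ 0.01 -0.06  0.02]
shift after turn [0.84 0.   0.03]
shift shares now [0.84 0.   0.03]
bottle scene 141 [ 0.5608 -0.0493] res 0.001 top 0.0754 expect 0.07500000000000001
bottle side 160 [ 0.5601 -0.0494] res 0.0007 top 0.0761 expect 0.07500000000000001
eye scene 80 [0.4724 0.0265] res 0.0012 top 0.0495 expect 0.047
eye side 119 [0.4716 0.0261] res 0.0013 top 0.0483 expect 0.047
case scene 107 [0.5558 0.0347] res 0.0013 top 0.0624 expect 0.06
case side 140 [0.5555 0.0347] res 0.0008 top 0.0611 expect 0.06
bvial scene 152 [ 0.4783 -0.054 ] res 0.0012 top 0.073 expect 0.07100000000000001
bvial side 177 [ 0.4782 -0.0546] res 0.001 top 0.0723 expect 0.07100000000000001
rvial scene 145 [0.4559 0.2423] res 0.0014 top 0.0666 expect 0.007
rvial side 305 [0.4551 0.2421] res 0.0006 top 0.0653 expect 0.007
drop scene 247 [ 0.4647 -0.2358] res 0.0007 top 0.0999 expect 0.007
drop side 206 [ 0.4644 -0.2354] res 0.0009 top 0.098 expect 0.007
```

View pics/v9.png

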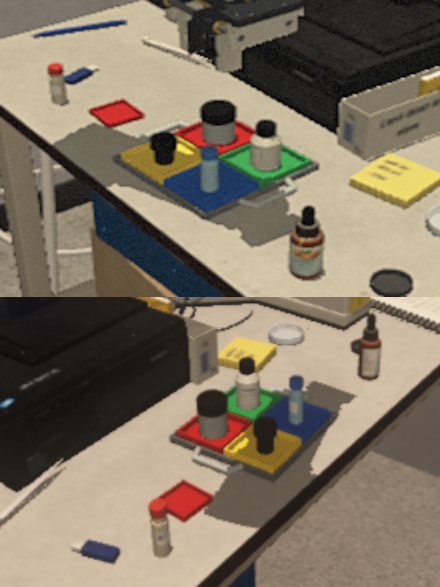

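All four items stand upright in their bins, centred to within a few millimetres. The red-capped vial and the dropper have not moved, and the gripper is clear. Handing in.

```bash
python3 -c "
from h import *
print(r.close_job())"
```

```text
the job is handed in; nothing more can be done
None
```

I packed the caddy in the order asked and handed the job in at about 34 s of the 96 s allowed. The bottle went to green, the eyepiece to yellow, the case to the caddy's red bin and the blue-capped vial to blue. The smaller loose red tray was left alone.

**Last checks:**
- **Placement:** In both fixed cameras all four items stood upright, within about 3 mm of their bin centres. Their tops were 0 to 2.5 mm above the expected heights, which is about what the calibration allows.
- **Left in place:** The red-capped vial and the oil dropper were within 1 mm of where they started.
- **Clearance:** The gripper was open and clear above everything.

**Where checks were weaker:**
- **Bottle set-down:** It gave no clear force reading when it touched the floor of its bin. I released it when it stopped going down at the expected height, and it stood correctly afterwards.
- **Eyepiece grip:** The fingers read 29.5 mm on its 32 mm head, but it held and was set down upright.
- **Contact force:** The other three items showed about 10 to 15 N on touching their bins.

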